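Lay the tire gauge in its counter cradle

TASK

The tire gauge belongs in the blue counter cradle, but someone has left the red vent clip freshener standing in there. First put the vent clip back on the turntable, standing upright in the middle of the white round spot; then take the upright black tire gauge from the turntable and lay it down gently on its side in both white saddles of the cradle, brass nozzle at the end with the red tag. Set the gauge down with the gripper rather than letting it drop or topple, and leave the other goods and things on the counter where they are.

Things in the scene. Friction and masses are not known exactly. Their poses are not given: they have to be found in the camera images.
- turntable: chrome round turntable, 300 mm across, fixed (brake on, does not turn); platter top 25 mm above the counter, a central knob up to 84 mm. Origin on the counter under its centre; x points to its far half (trees, jar). On its near half stand the gauge, near (-75, -85) mm, and the white spot at (-75, 85)
- white_spot (a point): centre of the white round spot, 80 mm across and flush, on the platter's top (25 mm above the counter) where the vent clip belongs
- gauge: matte black round tire gauge, 150 mm long, 0.12 kg, standing upright on the turntable. Origin at the centre of its foot; z runs from foot to nozzle. Along z, mm: foot flange 30 diameter from 0 to 10; barrel 24 diameter from 10 to 130 (yellow band at 121-127); head flange 28 diameter to 137; brass nozzle 16 diameter to 150
- gauge_mid (a point): point on the gauge's axis 70 mm from its foot, the middle of its barrel; belongs midway between the saddles, on the gauge's line in the cradle
- gauge_nozzle (a point): tip of the gauge's brass nozzle, on its axis 150 mm from its foot
- cradle: fixed: blue base 60 (x) x 150 (y) x 8 mm, two white V saddles open upward at y = -45 and 45 mm, each 12 mm thick, 48 wide, tops 53 mm up, 78 mm free between them. Origin on the counter under its centre; y is the long axis along which the gauge lies. A barrel in both saddles has its axis at x = 0, 52 mm above the counter; the gauge's flanges lie outside the saddles with 8 mm play
- red_tag: fixed red block 60 x 26 x 10 mm on the counter at one end of the cradle, 89 mm from the cradle's centre along its long axis, which end varies; marks where the nozzle goes. Origin under its centre
- grey_tag: same block in grey at the cradle's other end, for the foot
- vent_clip: red plastic vent clip freshener, about 0.035 kg, a block 26 (x) x 40 (y) x 44 (z) mm with two short black prongs that reach 30 mm to its +y; standing on the base plate (8 mm above the counter) between the saddles at the start, its y roughly along the cradle. Origin under the block's centre, z up
- tree0: pine-tree-shaped green plastic air freshener, 60 mm wide, 6 mm thick, 95 mm tall, on a white 34 x 40 x 8 mm foot, standing on the turntable's far half; origin under its foot; leave it alone
- tree1: pine-tree-shaped green plastic air freshener, 60 mm wide, 6 mm thick, 95 mm tall, on a white 34 x 40 x 8 mm foot, standing on the turntable's far half; origin under its foot; leave it alone
- tree2: pine-tree-shaped green plastic air freshener, 60 mm wide, 6 mm thick, 95 mm tall, on a white 34 x 40 x 8 mm foot, standing on the turntable's far half; origin under its foot; leave it alone
- scent_jar: squat amber glass scent jar with black cap, 54 mm diameter, 55 mm tall, on the turntable beyond the central knob; origin under its centre; leave it alone
- coin_dish: white ceramic coin dish, 100 mm across, 28 mm tall, on the counter; origin under its centre; leave it alone
- spray_bottle: blue plastic bottle with white cap, 60 mm diameter, 170 mm tall, on the counter's far left; origin under its centre; leave it alone
- wax_tin: yellow tin, 70 mm diameter, 60 mm tall, on the counter's far right; origin under its centre; leave it alone
Not all that is in view belongs to the job. Leave any orange or turquoise look-alike of the cradle alone.

How it is judged (in metres and radians):
On the way, in this order (a step that is already met when the one before it is completed fails the run):
1. the vent clip stands upright on the white spot, let go (horizontal distance between vent_clip and white_spot below 0.022 m and angle between vent_clip's own z axis and vertical below 0.15 rad and z of vent_clip in the frame of white_spot between -0.004 and 0.006 m and contact force between the fingers and vent_clip below 0.05 N), for 0.2 s.
2. the gauge lies in both saddles, nozzle at the red tag, while the fingers still hold it (x of gauge_mid in the frame of cradle between -0.005 and 0.005 m and y of gauge_mid in the frame of cradle between -0.012 and 0.012 m and z of gauge_mid in the frame of cradle between 0.048 and 0.0545 m and angle between the z axis of gauge and the y axis of cradle, either way round below 0.06 rad and horizontal distance between gauge_nozzle and red_tag below 0.05 m and contact force between the fingers and gauge above 0.3 N), for 0.1 s.
At the end, for the whole second after the job is handed in: Gauge at rest in both saddles, let go: mid-barrel within 5 mm of the cradle's centre line, 12 mm along it, 48-54.5 mm up; axis within 0.06 rad; nozzle within 50 mm of the red tag. Vent clip at rest on the platter within 22 mm of the white spot's centre and 0.15 rad of upright (x of gauge_mid in the frame of cradle between -0.005 and 0.005 m and y of gauge_mid in the frame of cradle between -0.012 and 0.012 m and z of gauge_mid in the frame of cradle between 0.048 and 0.0545 m and angle between the z axis of gauge and the y axis of cradle, either way round below 0.06 rad and horizontal distance between gauge_nozzle and red_tag below 0.05 m and horizontal distance between vent_clip and white_spot below 0.022 m and angle between vent_clip's own z axis and vertical below 0.15 rad and z of vent_clip in the frame of white_spot between -0.004 and 0.006 m and linear speed of each of gauge, vent_clip below 0.02 m/s and angular speed of gauge below 0.2 rad/s); the robot touches nothing.
It fails at once if the gauge is dropped, thrown or let topple: faster than 0.5 m/s, or leaning 0.35 to 1.2 rad from upright, with no finger touching it (contact force between the fingers and gauge below 0.05 N and (linear speed of gauge above 0.5 m/s or angle between gauge's own z axis and vertical between 0.35 and 1.2 rad)).
It fails at once if the gauge is pressed into the cradle with more than 40 N (contact force between gauge and cradle above 40 N).
It fails at once if another thing on the counter or turntable is moved more than 30 mm or tipped (distance of any of tree0, tree1, tree2, scent_jar, coin_dish, spray_bottle, wax_tin from where it was at the start of the episode above 0.03 m or angle between any of tree0, tree1, tree2, scent_jar, coin_dish, spray_bottle, wax_tin's own z axis and vertical above 0.5 rad).
It also fails if it takes over 59 s, if anything falls off the work surface, if the arm or the gripper's body presses on something with over 40 N, if the wrist force passes 120 N, or if a joint passes its speed limit or range.

ROBOT

A 6-joint arm with a two-finger parallel gripper is mounted at the origin on the work surface. World frame = base frame: x ahead of the robot, y to its left, z up, the work surface at z = 0. Lengths are in mm, angles in rad, forces in N, time in s.
With the tool pointing down it reaches from about 350 to 775 mm from the base axis. Payload 7.3 kg.
Tool frame: the origin (TCP) lies midway between the tips of the shut fingers; the grasp point (between the pads) lies 19 mm behind it; z points along the fingers, y is the line along which they close (so a half turn about z gives the same grasp; the last joint's range is limited). The gripper opens to 92 mm and grips with 3 to 60 N. Pads are 19 mm wide; open, the fingers measure 130 mm over their backs; the gripper's body (75 mm by 190 mm) begins 47 mm behind the grasp point.
Start: joints at [-1.412, 0.342, 1.524, -0, 1.275, -0.146], TCP at [157.577, -500.817, 195.641] pointing down, gripper open.
Joint ranges: [-2.53, 2.53], [-0.77, 2.02], [0.04, 2.7], [-1, 4.14], [0.28, 2.66], [-3.11, 3.11]. Speed limits (rad/s): [2.57, 2.57, 3.14, 3.14, 3.14, 3.14].

INTERFACE

Orientations are given as [roll, pitch, yaw] about the fixed x, y, z axes, in that order (R = Rz(yaw) Ry(pitch) Rx(roll)).
In Python, from plant import bot gives the robot as it stands.
- The arm moves only by the tool servo_tool, never from a script. Its argument "deltas" is a list of rows, each a list of 2 entries, a list of its own where there are three numbers: the shift along the tool's x, y, z in m, then the turn, a rotation vector about the tool's x, y, z in degrees. A call has 1 to 20 rows; each row shifts and turns the commanded pose from where the row before left it, along the tool's axes as they then stand; what a row does not reach is not made up. A row lasts 1/8 s, in which the tool goes at most 62.5 mm and 10.7 degrees, less where a joint would pass 70% of its speed; a pose out of reach is approached as far as the arm can. A call with a gripper value outside its range is refused whole. "fingers" is the opening, from 0 (shut) to 1 (fully open), set as the call begins (left out, the last holds). The fingers move at their own pace and stop on an object; the grip force is fixed at half the most. Time passes only in rows, so rows that do not move let the fingers close. It gives the time, the measured TCP pose, the force, the opening and the grip force at its end, in the units of the state.
- bot.get_obs(): the state, without advancing time (a new reading comes with each control period).
- bot.capture(name): name is "scene" or "top" or "wrist"; returns the picture (384x512x3 uint8, red, green, blue); there is no depth.
- bot.camera_model(name): a dict with "mtx" (3x3 intrinsics, pixels), "xyz" and "rotation" of the camera in the world. Camera axes: x right, y down, z forward; pixel columns grow to the right and rows downward; lengths in mm; the calibration is good to about 2 mm. A picture is of the moment at which its call begins: read the wrist's pose just before it. camera_model takes no time and is no camera call; for the wrist camera it gives the pose at the moment of the call.
- bot.close_job(): hands the job in; it is judged then, once.
The state is a dict: "time": time; "joint_positions": joint angles; "dq": joint speeds; "tau": joint torques, N m; "tool_pos": TCP position; "tcp_rot": TCP orientation; "contact_force": force on the tool from outside, world axes, zero at the start; "moment": the same for the moment, N m; "grip_width": finger opening in mm; "finger_force": force on a finger pad.
Only numpy, scipy, OpenCV 4.12 (cv2) and the standard library are available. Lean on these libraries where they do the work, as an engineer would, in place of code of your own. Each camera call takes 0.05 s, during which the arm holds its last target. There are 200 camera calls.

## Working session

There is one attempt and no reset: what is moved stays moved. The work goes in short steps, Python scripts to look and compute and a tool call to move; the robot and the scene stay as the last step left them, time stands still between calls to the robot, and variables do not carry over. Pictures are saved under pics/ and viewed, at most 10 in all, crops included, and the job is handed in when it is done.

Besides the shell and the picture viewer there is one more tool, called after ">>>" as name([rows], argument=value, ...), one row to a line, values as JSON. servo_tool: Moves the arm, as the interface text tells. Its arguments: {"type":"object","properties":{"deltas":{"type":"array"},"fingers":{"type":"number"}},"required":["deltas"]}

```bash
ls; mkdir -p pics
python3 - <<'E'
from plant import bot
import cv2,numpy as np
np.set_printoptions(precision=3,suppress=True)
for n in("scene","top"):
    im=bot.capture(n); cv2.imwrite(f"pics/{n}0.png",im[:,:,::-1]); m=bot.camera_model(n); print(n,m)
o=bot.get_obs(); print(o)
E
```

```text
pics
scene {'mtx': array([[431.963,   0.   , 257.887],
       [  0.   , 431.963, 195.723],
       [  0.   ,   0.   ,   1.   ]]), 'xyz': array([1266.95 ,  270.585, 1086.223]), 'rotation': array([-2.441,  0.015,  1.908])}
top {'mtx': array([[400.427,   0.   , 249.605],
       [  0.   , 400.427, 189.34 ],
       [  0.   ,   0.   ,   1.   ]]), 'xyz': array([ 340.359,    9.269, 1516.075]), 'rotation': array([-3.021,  0.009, -1.575])}
{'time': 0.1, 'joint_positions': array([-1.412,  0.343,  1.525,  0.   ,  1.275, -0.146]), 'dq': array([ 0.   ,  0.   , -0.003, -0.   ,  0.002,  0.   ]), 'tau': array([  0.002, -43.201, -24.469,   0.072,   0.053,  -0.   ]), 'tool_pos': array([ 157.543, -500.387,  195.042]), 'tcp_rot': array([-3.14 , -0.   ,  0.305]), 'contact_force': array([-0.478, -0.076,  0.802]), 'moment': array([-0.008,  0.01 ,  0.01 ]), 'finger_force': 0.0, 'grip_width': 91.82799390394437}
```

View pics/scene0.png

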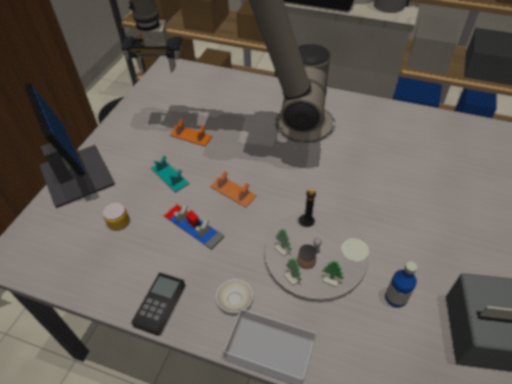

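View pics/top0.png

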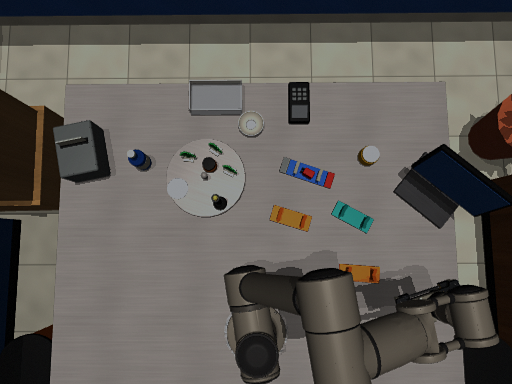

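The scene view shows the blue cradle near (193,226) with a red tag on its left. The turntable is near (317,258), the gauge is upright near (308,208), and the spot is at (355,250). In the top view, the cradle is at (307,173), the red tag at (328,180), the grey tag at (287,165), the clip at (308,173), the spot at (177,188) and the gauge at (217,200).

```bash
cat > h.py <<'E'
from plant import bot
import cv2,numpy as np
from scipy.spatial.transform import Rotation as R
np.set_printoptions(precision=2,suppress=True)
def ray(m,uv,z):
    d=R.from_euler('xyz',m['rotation']).as_matrix()@np.linalg.inv(m['mtx'])@np.r_[uv,1.]
    return m['xyz']+d*(z-m['xyz'][2])/d[2]
def proj(m,P):
    q=m['mtx']@R.from_euler('xyz',m['rotation']).as_matrix().T@(np.asarray(P)-m['xyz']); return q[:2]/q[2]
def blobs(im,lo,hi,roi=None,mina=15):
    hsv=cv2.cvtColor(im,cv2.COLOR_RGB2HSV); k=cv2.inRange(hsv,np.array(lo),np.array(hi))
    if lo[0]==0 and hi[0]<=10 : k|=cv2.inRange(hsv,np.array([170,lo[1],lo[2]]),np.array([179,hi[1],hi[2]]))
    if roi: z=np.zeros_like(k); x0,y0,x1,y1=roi; z[y0:y1,x0:x1]=k[y0:y1,x0:x1]; k=z
    n,l,s,c=cv2.connectedComponentsWithStats(k)
    return [(s[i,4],c[i],s[i,:4],(l==i).astype('uint8')) for i in range(1,n) if s[i,4]>=mina]
E
python3 - <<'E'
from h import *
im=cv2.imread('pics/top0.png')[:,:,::-1].copy(); m=bot.camera_model('top')
for nm,lo,hi,roi,z in [('red',(0,120,80),(8,255,255),(270,145,345,200),10),('blue',(100,120,60),(130,255,255),(270,145,345,200),8),('yel',(20,100,80),(35,255,255),(200,180,235,215),149),('brass',(15,60,60),(35,255,255),(200,180,235,215),175)]:
    for b in blobs(im,lo,hi,roi,3): print(nm,b[0],b[1],b[2],ray(m,b[1],z), cv2.minAreaRect(cv2.findNonZero(b[3])))
hsv=cv2.cvtColor(im,cv2.COLOR_RGB2HSV)
print('spot',hsv[188,177],hsv[160,230],'platter',hsv[205,200],'bg',hsv[230,150])
for x,y in((177,188),(205,177),(287,165)): print(im[y,x],ray(m,(x,y),25))
s=cv2.imread('pics/scene0.png')[:,:,::-1].copy(); ms=bot.camera_model('scene')
for nm,lo,hi,roi,z in [('red',(0,120,80),(8,255,255),(150,190,230,250),10),('blue',(100,120,60),(130,255,255),(150,190,230,250),8),('brass',(15,90,60),(35,255,255),(295,180,320,230),175)]:
    for b in blobs(s,lo,hi,roi,3): print('S',nm,b[0],b[1],b[2],ray(ms,b[1],z))
a=np.hstack([cv2.resize(im[130:225,150:245],(400,400),interpolation=cv2.INTER_CUBIC),cv2.resize(im[130:225,260:355],(400,400),interpolation=cv2.INTER_CUBIC)])
cv2.imwrite('pics/c1.png',a[:,:,::-1])
E
```

```text
red 67 [308.63 172.15] [303 168  12  10] [ 587.78 -202.57   10.  ] ((308.6000671386719, 172.30003356933594), (10.28591251373291, 6.260990142822266), 26.56505012512207)
red 106 [328.85 179.69] [324 172  11  16] [ 558.38 -278.54   10.  ] ((328.95001220703125, 179.65000915527344), (6.640782833099365, 15.17893123626709), 18.434947967529297)
blue 392 [305.83 172.5 ] [286 160  42  26] [ 586.83 -192.2     8.  ] ((306.54998779296875, 172.35000610351562), (39.21223831176758, 14.862704277038574), 18.43494987487793)
yel 17 [214.65 197.47] [213 196   5   4] [478.8  141.17 149.  ] ((215.0, 197.5), (4.0, 3.0), 0.0)
brass 20 [214.65 197.35] [213 195   5   6] [476.58 138.66 175.  ] ((214.50001525878906, 197.50001525878906), (4.242640495300293, 4.242640495300293), 45.0)
spot [107  12 153] [ 12  17 146] platter [ 45   7 149] bg [ 12  21 124]
[146 149 153] [527.88 294.99  25.  ]
[65 62 60] [569.08 190.01  25.  ]
[105 107 103] [ 613.12 -119.52   25.  ]
S red 110 [172.47 211.2 ] [165 205  17  14] [ 562.74 -280.77   10.  ]
S red 104 [191.18 216.08] [185 210  13  13] [ 561.4  -216.01   10.  ]
S blue 339 [194.12 230.12] [171 217  45  27] [ 606.6  -185.26    8.  ]
S blue 8 [200.   222.25] [199 221   3   4] [ 573.3  -180.55    8.  ]
S brass 34 [310.97 191.62] [308 189   7   6] [484.76 138.14 175.  ]
```

View pics/c1.png

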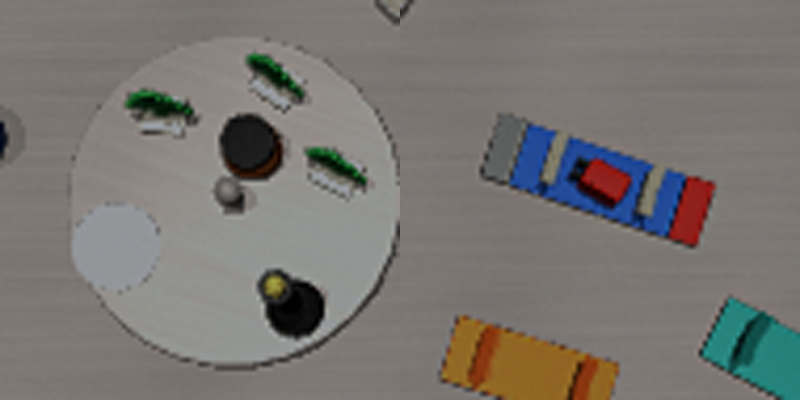

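The crop shows the clip's prongs pointing towards the grey tag (left), the red tag at the right end, the spot centred at about (177.5,188.7) in the full picture, and the gauge's nozzle at (215,197). The spot's distance from the turntable centre comes to about 114 mm, against 113 expected. I'll move above the cradle now and look with the wrist camera.

>>> servo_tool([
  [[0.0357, -0.0116, -0.002], [0, 0, 0]],
  [[0.0357, -0.0116, -0.002], [0, 0, 0]],
  [[0.0357, -0.0116, -0.002], [0, 0, 0]],
  [[0.0357, -0.0116, -0.002], [0, 0, 0]],
  [[0.0357, -0.0116, -0.002], [0, 0, 0]],
  [[0.0357, -0.0116, -0.002], [0, 0, 0]],
  [[0.0357, -0.0116, -0.002], [0, 0, 0]],
  [[0.0357, -0.0116, -0.002], [0, 0, 0]],
  [[0.0357, -0.0116, -0.002], [0, 0, 0]],
  [[0.0357, -0.0116, -0.002], [0, 0, 0]],
  [[0.0357, -0.0116, -0.002], [0, 0, 0]],
  [[0.0357, -0.0116, -0.002], [0, 0, 0]],
  [[0.0357, -0.0116, -0.002], [0, 0, 0]],
  [[0.0357, -0.0116, -0.002], [0, 0, 0]],
  [[0, 0, 0], [0, 0, -9.1]],
  [[0, 0, 0], [0, 0, -9.1]],
  [[0, 0, 0], [0, 0, -9.1]],
  [[0, 0, 0], [0, 0, -9.1]],
  [[0, 0, 0], [0, 0, -9.1]],
  [[0, 0, 0], [0, 0, -9.1]],
], fingers=1.0)

```text
time: 2.6
tool_pos: [585.4, -195.8, 223.0]
tcp_rot: [-3.14, -0.0, 1.263]
contact_force: [0.5, -0.5, 0.2]
grip_width: 92.2
finger_force: 0.0
```

>>> servo_tool([
  [[0, 0, 0], [0, 0, 0]],
  [[0, 0, 0], [0, 0, 0]],
])

```text
time: 2.85
tool_pos: [585.5, -195.9, 223.3]
tcp_rot: [-3.141, 0.0, 1.255]
contact_force: [1.5, -0.7, 0.1]
grip_width: 92.0
finger_force: 0.0
```

Run:
```python
from h import *
o=bot.get_obs(); print(o['tool_pos'],o['tcp_rot'],o['joint_positions'])
m=bot.camera_model('wrist'); im=bot.capture('wrist'); print(m); cv2.imwrite('pics/w1.png',im[:,:,::-1])
np.save('w1.npy',m,allow_pickle=True)
for nm,lo,hi,z in [('red',(0,120,60),(8,255,255),10),('blue',(100,120,40),(130,255,255),8)]:
    for b in blobs(im,lo,hi,None,60): print(nm,b[0],b[1],b[2],ray(m,b[1],z), [ray(m,p,z)[:2].round(1).tolist() for p in cv2.boxPoints(cv2.minAreaRect(cv2.findNonZero(b[3])))])
```

```text
[ 585.5  -195.87  223.34] [-3.14  0.    1.25] [-0.45  0.5   1.2  -0.    1.44 -0.13]
{'mtx': array([[301.21,   0.  , 250.99],
       [  0.  , 301.21, 193.68],
       [  0.  ,   0.  ,   1.  ]]), 'xyz': array([ 607.83, -125.38,  411.48]), 'rotation': array([ 2.86,  0.  , -0.32])}
red 620 [249.   171.94] [237 154  25  35] [ 579.14 -203.92   10.  ] [[556.5, -217.4], [579.7, -176.7], [602.3, -189.5], [579.7, -230.7]]
red 667 [252.22 225.01] [232 217  41  17] [ 559.4 -278.7   10. ] [[535.9, -258.2], [589.8, -275.8], [582.7, -299.2], [527.9, -281.4]]
blue 790 [254.02 116.85] [233 108  44  20] [ 607.95 -137.11    8.  ] [[585.6, -118.2], [638.3, -135.4], [631.4, -158.3], [577.8, -140.8]]
blue 1414 [255.72 164.24] [233 138  43  63] [ 590.97 -197.04    8.  ] [[573.2, -154.3], [626.0, -171.5], [601.1, -253.7], [545.2, -235.4]]
blue 223 [252.02 212.52] [233 208  40   8] [ 564.77 -261.34    8.  ] [[541.3, -246.6], [593.7, -263.7], [590.6, -273.7], [537.9, -256.5]]
```

View pics/w1.png

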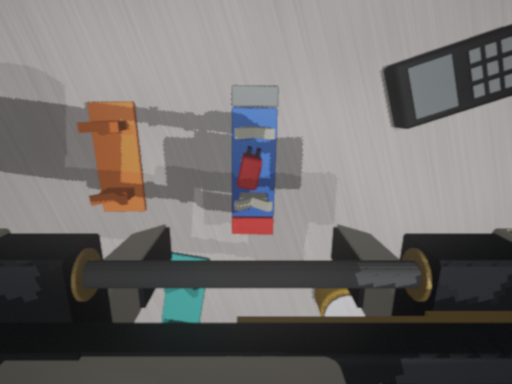

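The wrist view shows the clip's block at (250,171) with its prongs up, towards the grey tag (255,96), and turned a little against the cradle. The saddles are at about (254,132) and (253,203), and the red tag is at (252,225). Next I'll refine the cradle line and the clip's pose.

Run:
```python
from h import *
im=cv2.imread('pics/w1.png')[:,:,::-1].copy(); m=np.load('w1.npy',allow_pickle=True).item()
b=blobs(im,(0,120,60),(8,255,255),(225,140,280,200),60)[0]
print('clip z52',[ray(m,p,52)[:2].round(1).tolist() for p in cv2.boxPoints(cv2.minAreaRect(cv2.findNonZero(b[3])))])
# blue+tag sides: left/right edges of the strip per row -> midline on z=8
hsv=cv2.cvtColor(im,cv2.COLOR_RGB2HSV)
blue=cv2.inRange(hsv,np.array((100,120,40)),np.array((130,255,255)))
L=[];Rr=[]
for y in list(range(110,126))+list(range(142,192)):
    xs=np.where(blue[y,225:285])[0]+225
    if len(xs)>5: L.append(ray(m,(xs[0]-.5,y),8)[:2]); Rr.append(ray(m,(xs[-1]+.5,y),8)[:2])
for E in(L,Rr):
    v=cv2.fitLine(np.array(E,np.float32),cv2.DIST_HUBER,0,.01,.01).ravel(); print(v, np.degrees(np.arctan2(v[1],v[0])))
# grey tag rows at column 255
print(im[80:115,255].tolist()[::2]); print(im[212:240,252,0].tolist(),im[212:240,252,2].tolist())
for y in (85.5,107.5,217,234): print(y,ray(m,(254,y),10)[:2])
c=cv2.resize(im[75:245,190:310],(560,600)[:2],interpolation=cv2.INTER_CUBIC);
```

```text
clip z52 [[561.8, -207.7], [582.6, -171.4], [602.9, -182.8], [582.6, -219.6]]
[   0.33    0.95  564.32 -177.84] 70.94787
[   0.32    0.95  617.85 -195.54] 71.47155
[[171, 168, 167], [171, 168, 167], [164, 161, 160], [141, 143, 143], [150, 153, 153], [150, 153, 154], [150, 154, 154], [151, 154, 154], [150, 153, 153], [150, 153, 154], [149, 152, 153], [149, 152, 152], [145, 148, 149], [106, 109, 115], [88, 115, 168], [92, 132, 192], [92, 132, 192], [92, 132, 192]]
[70, 69, 71, 71, 78, 111, 155, 177, 183, 183, 183, 183, 183, 183, 183, 182, 182, 181, 181, 180, 180, 177, 165, 159, 160, 160, 160, 159] [168, 168, 168, 157, 114, 65, 58, 66, 69, 68, 69, 68, 69, 67, 68, 67, 67, 67, 66, 65, 67, 83, 121, 146, 154, 155, 155, 154]
85.5 [ 619.69 -100.68]
107.5 [ 611.5  -125.98]
217 [ 565.56 -267.92]
234 [ 557.55 -292.69]
```

>>> servo_tool([
  [[-0.0013, -0.0033, 0], [0, 0, 0]],
  [[0, 0, 0], [0, 0, 5.85]],
  [[0, 0, 0], [0, 0, 5.85]],
  [[0, 0, 0.03], [0, 0, 0]],
  [[0, 0, 0.03], [0, 0, 0]],
  [[0, 0, 0.03], [0, 0, 0]],
  [[0, 0, 0.03], [0, 0, 0]],
  [[0, 0, 0.03], [0, 0, 0]],
  [[0, 0, 0.025], [0, 0, 0]],
  [[0, 0, 0.02], [0, 0, 0]],
  [[0, 0, 0.01], [0, 0, 0]],
  [[0, 0, 0], [0, 0, 0]],
  [[0, 0, 0], [0, 0, 0]],
])

```text
time: 4.53
tool_pos: [582.7, -196.4, 19.6]
tcp_rot: [3.14, -0.0, 1.053]
contact_force: [-0.5, 0.4, 1.1]
grip_width: 91.6
finger_force: 0.0
```

>>> servo_tool([
  [[0, 0, 0], [0, 0, 0]],
  [[0, 0, 0], [0, 0, 0]],
  [[0, 0, 0], [0, 0, 0]],
  [[0, 0, 0], [0, 0, 0]],
  [[0, 0, 0], [0, 0, 0]],
  [[0, 0, 0], [0, 0, 0]],
  [[0, 0, 0], [0, 0, 0]],
], fingers=0.0)

```text
time: 5.4
tool_pos: [582.1, -196.1, 18.6]
tcp_rot: [3.142, 0.0, 1.054]
contact_force: [0.8, -0.7, -0.7]
grip_width: 26.6
finger_force: 0.1
```

>>> servo_tool([
  [[0, 0, 0], [0, 0, 0]],
  [[0, 0, 0], [0, 0, 0]],
  [[0, 0, -0.02], [0, 0, 0]],
  [[0, 0, -0.03], [0, 0, 0]],
  [[0, 0, -0.03], [0, 0, 0]],
  [[0, 0, -0.03], [0, 0, 0]],
  [[0, 0, -0.03], [0, 0, 0]],
  [[0, 0, -0.03], [0, 0, 0]],
  [[0, 0, -0.03], [0, 0, 0]],
  [[0, 0, -0.03], [0, 0, 0]],
  [[0, 0, 0], [0, 0, 0]],
  [[0, 0, 0], [0, 0, 0]],
], fingers=0.0)

```text
time: 6.9
tool_pos: [581.6, -195.9, 247.5]
tcp_rot: [-3.14, 0.0, 1.054]
contact_force: [-0.4, -0.5, -1.0]
grip_width: 24.7
finger_force: 30.0
```

Run:
```python
from h import *
o=bot.get_obs(); print(o['tool_pos'],o['tcp_rot'],o['joint_positions'],o['grip_width'],o['finger_force'])
m=bot.camera_model('top'); im=bot.capture('top')
# spot: compare to platter by saturation/hue: threshold blueish tint
lab=cv2.cvtColor(im,cv2.COLOR_RGB2LAB).astype(int)
roi=(slice(170,206),slice(160,196)); b=lab[...,2]
print(b[188,165:200],b[170:205,177])
k=((lab[...,2]<127)&(lab[...,0]>130)).astype('uint8')
z=np.zeros_like(k); z[170:210,160:200]=k[170:210,160:200]
n,l,s,c=cv2.connectedComponentsWithStats(z)
for i in range(1,n):
    if s[i,4]>50: print(s[i],c[i],ray(m,c[i],25))
```

```text
[ 581.57 -195.89  247.49] [-3.14  0.    1.05] [-0.45  0.48  1.16 -0.    1.5   0.07] 24.70985340287912 29.991405308246613
[131 132 126 126 126 126 126 126 126 126 126 126 126 126 126 126 126 126
 126 126 126 126 126 129 130 130 131 130 130 130 130 129 129 130 130] [132 131 131 131 131 131 131 130 126 126 126 126 126 126 126 126 126 126
 126 126 126 126 126 126 126 126 126 126 126 130 130 130 131 130 130]
[167 178  21  21 331] [177.17 188.06] [527.63 294.36  25.  ]
```

>>> servo_tool([
  [[0.0285, -0.0206, 0], [0, 0, 0]],
  [[0.0285, -0.0206, 0], [0, 0, 0]],
  [[0.0285, -0.0206, 0], [0, 0, 0]],
  [[0.0285, -0.0206, 0], [0, 0, 0]],
  [[0.0285, -0.0206, 0], [0, 0, 0]],
  [[0.0285, -0.0206, 0], [0, 0, 0]],
  [[0.0285, -0.0206, 0], [0, 0, 0]],
  [[0.0285, -0.0206, 0], [0, 0, 0]],
  [[0.0285, -0.0206, 0], [0, 0, 0]],
  [[0.0285, -0.0206, 0], [0, 0, 0]],
  [[0.0285, -0.0206, 0], [0, 0, 0]],
  [[0.0285, -0.0206, 0], [0, 0, 0]],
  [[0.0285, -0.0206, 0], [0, 0, 0]],
  [[0.0285, -0.0206, 0], [0, 0, 0]],
  [[0, 0, 0], [0, 0, -10]],
  [[0, 0, 0], [0, 0, -10]],
  [[0, 0, 0], [0, 0, -10]],
  [[0, 0, 0], [0, 0, -10]],
  [[0, 0, 0], [0, 0, -10]],
  [[0, 0, 0], [0, 0, -10]],
], fingers=0.0)

```text
time: 9.45
tool_pos: [528.1, 293.1, 246.9]
tcp_rot: [-3.139, -0.0, 2.106]
contact_force: [-0.1, 0.7, 0.1]
grip_width: 24.8
finger_force: 30.0
```

>>> servo_tool([
  [[0, 0, 0], [0, 0, 0]],
  [[0, 0, 0], [0, 0, 0]],
])

```text
time: 9.7
tool_pos: [528.4, 293.2, 247.8]
tcp_rot: [-3.14, -0.0, 2.097]
contact_force: [-0.3, 0.8, -0.0]
grip_width: 24.8
finger_force: 30.0
```

Run:
```python
from h import *
o=bot.get_obs(); print(o['tool_pos'],o['tcp_rot'],o['joint_positions'],o['grip_width'],o['finger_force'])
m=bot.camera_model('wrist'); im=bot.capture('wrist'); cv2.imwrite('pics/w2.png',im[:,:,::-1]); np.save('w2.npy',m,allow_pickle=True); print(m['xyz'],m['rotation'])
print(proj(m,(527.6,294.4,25)),proj(m,(478,139,175)))
```

```text
[528.45 293.16 247.79] [-3.14 -0.    2.1 ] [ 0.38  0.46  1.19 -0.    1.49 -0.15] 24.81603970291875 29.991605579853058
[490.97 357.47 435.96] [2.86 0.   0.53]
[251.39 163.01] [130.24 297.66]
```

View pics/w2.png

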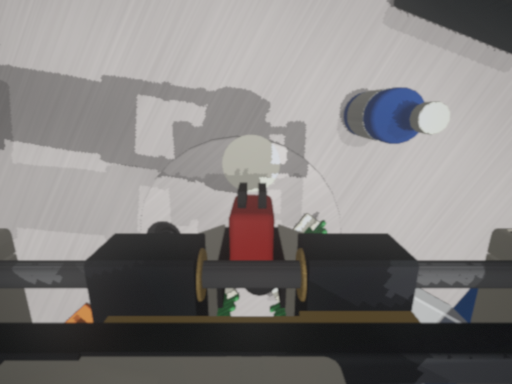

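The view shows the clip held at (252,225) with its prongs up, the spot at (251,163) as predicted, and a tree at about (315,228). I'll check the tree's clearance from the gripper body before lowering.

Run:
```python
from h import *
m=bot.camera_model('top'); im=cv2.imread('pics/top0.png')[:,:,::-1].copy()
yaw=2.097; x=np.array([np.cos(yaw),np.sin(yaw)]); y=np.array([np.sin(yaw),-np.cos(yaw)])
P=np.array([527.6,294.4])
for b in blobs(im,(45,80,20),(80,255,255),(150,130,250,215),10):
    q=cv2.boxPoints(cv2.minAreaRect(cv2.findNonZero(b[3])))
    for z in(50,120): print(b[0],z,[( (ray(m,p,z)[:2]-P)@np.c_[x,y]).round(0).tolist() for p in q])
```

```text
46 50 [[-186.0, 82.0], [-199.0, 86.0], [-213.0, 31.0], [-200.0, 28.0]]
46 120 [[-184.0, 64.0], [-196.0, 67.0], [-210.0, 15.0], [-198.0, 12.0]]
52 50 [[-72.0, 99.0], [-82.0, 112.0], [-127.0, 77.0], [-116.0, 63.0]]
52 120 [[-76.0, 79.0], [-86.0, 92.0], [-128.0, 58.0], [-118.0, 45.0]]
43 50 [[-188.0, -18.0], [-199.0, -12.0], [-226.0, -62.0], [-215.0, -69.0]]
43 120 [[-186.0, -32.0], [-197.0, -26.0], [-223.0, -74.0], [-212.0, -80.0]]
```

The nearest tree is about 35 mm clear of the body, so I'll lower the clip.

>>> servo_tool([
  [[0.0014, 0, 0.028], [0, 0, 0]],
  [[0, 0, 0.028], [0, 0, 0]],
  [[0, 0, 0.028], [0, 0, 0]],
  [[0, 0, 0.028], [0, 0, 0]],
  [[0, 0, 0.028], [0, 0, 0]],
  [[0, 0, 0.028], [0, 0, 0]],
  [[0, 0, 0.028], [0, 0, 0]],
  [[0, 0, 0.008], [0, 0, 0]],
  [[0, 0, 0.005], [0, 0, 0]],
  [[0, 0, 0], [0, 0, 0]],
  [[0, 0, 0], [0, 0, 0]],
  [[0, 0, 0], [0, 0, 0]],
], fingers=0.0)

```text
time: 11.25
tool_pos: [528.4, 294.6, 40.3]
tcp_rot: [3.14, 0.0, 2.101]
contact_force: [-0.2, -0.4, -1.0]
grip_width: 24.8
finger_force: 30.0
```

>>> servo_tool([
  [[0, 0, 0.0015], [0, 0, 0]],
  [[0, 0, 0.001], [0, 0, 0]],
  [[0, 0, 0.001], [0, 0, 0]],
  [[0, 0, 0], [0, 0, 0]],
  [[0, 0, 0], [0, 0, 0]],
], fingers=0.0)

```text
time: 11.88
tool_pos: [528.0, 294.5, 36.0]
tcp_rot: [-3.142, 0.0, 2.101]
contact_force: [-0.5, 0.4, 0.1]
grip_width: 25.0
finger_force: 30.0
```

>>> servo_tool([
  [[0, 0, 0.001], [0, 0, 0]],
  [[0, 0, 0], [0, 0, 0]],
  [[0, 0, 0], [0, 0, 0]],
], fingers=0.0)

```text
time: 12.25
tool_pos: [528.2, 294.6, 35.5]
tcp_rot: [3.141, 0.0, 2.101]
contact_force: [-0.4, 0.2, 4.5]
grip_width: 24.6
finger_force: 30.0
```

Contact at 4.5 N. I'll release and back up.

>>> servo_tool([
  [[0, 0, 0], [0, 0, 0]],
  [[0, 0, 0], [0, 0, 0]],
  [[0, 0, 0], [0, 0, 0]],
  [[0, 0, 0], [0, 0, 0]],
  [[0, 0, 0], [0, 0, 0]],
  [[0, 0, 0], [0, 0, 0]],
  [[0, 0, -0.015], [0, 0, 0]],
  [[0, 0, -0.03], [0, 0, 0]],
  [[0, 0, -0.03], [0, 0, 0]],
  [[0, 0, -0.03], [0, 0, 0]],
  [[0, 0, -0.03], [0, 0, 0]],
  [[0, 0, -0.03], [0, 0, 0]],
  [[0, 0, -0.03], [0, 0, 0]],
  [[0, 0, -0.03], [0, 0, 0]],
  [[0, 0, 0], [0, 0, 0]],
  [[0, 0, 0], [0, 0, 0]],
], fingers=1.0)

```text
time: 14.25
tool_pos: [527.6, 294.3, 259.7]
tcp_rot: [-3.141, -0.0, 2.101]
contact_force: [0.8, -0.0, 0.7]
grip_width: 91.9
finger_force: 0.0
```

Run:
```python
from h import *
o=bot.get_obs(); print(o['tool_pos'],o['tcp_rot'],o['joint_positions'],o['grip_width'],o['finger_force'])
m=bot.camera_model('wrist'); im=bot.capture('wrist'); cv2.imwrite('pics/w3.png',im[:,:,::-1]); np.save('w3.npy',m,allow_pickle=True)
for b in blobs(im,(0,120,50),(8,255,255),None,60): print(b[0],b[1],b[2],ray(m,b[1],60),[ray(m,p,69)[:2].round(1).tolist() for p in cv2.boxPoints(cv2.minAreaRect(cv2.findNonZero(b[3])))])
# two-view for gauge nozzle: top + scene
from scipy.optimize import least_squares
mt=bot.camera_model('top'); ms=bot.camera_model('scene')
t=cv2.imread('pics/top0.png')[:,:,::-1].copy(); s=cv2.imread('pics/scene0.png')[:,:,::-1].copy()
bt=max(blobs(t,(15,60,60),(35,255,255),(200,180,235,215),3),key=lambda b:b[0]); bs=max(blobs(s,(15,90,60),(35,255,255),(295,180,320,200),3),key=lambda b:b[0])
f=least_squares(lambda X:np.r_[proj(mt,X)-bt[1],proj(ms,X)-bs[1]],[478,139,170]); print('brass',f.x,f.fun)
ph=cv2.resize(s[180:240,285:335],(500,600),interpolation=cv2.INTER_CUBIC); pt=cv2.resize(t[185:220,195:240],(300,233),interpolation=cv2.INTER_CUBIC)
o=np.zeros((600,800,3),'uint8'); o[:,:500]=ph; o[:233,500:]=pt; cv2.imwrite('pics/c2.png',o[:,:,::-1])
```

```text
[527.56 294.33 259.71] [-3.14 -0.    2.1 ] [ 0.38  0.46  1.17 -0.    1.51 -0.15] 91.94992015540541 0.0
521 [252.29 168.03] [244 152  18  32] [529.12 294.    60.  ] [[508.8, 307.9], [527.3, 318.7], [547.9, 284.2], [528.9, 273.1]]
brass [477.72 137.96 167.15] [ 0.43 -0.1   0.36  0.01]
```

View pics/c2.png

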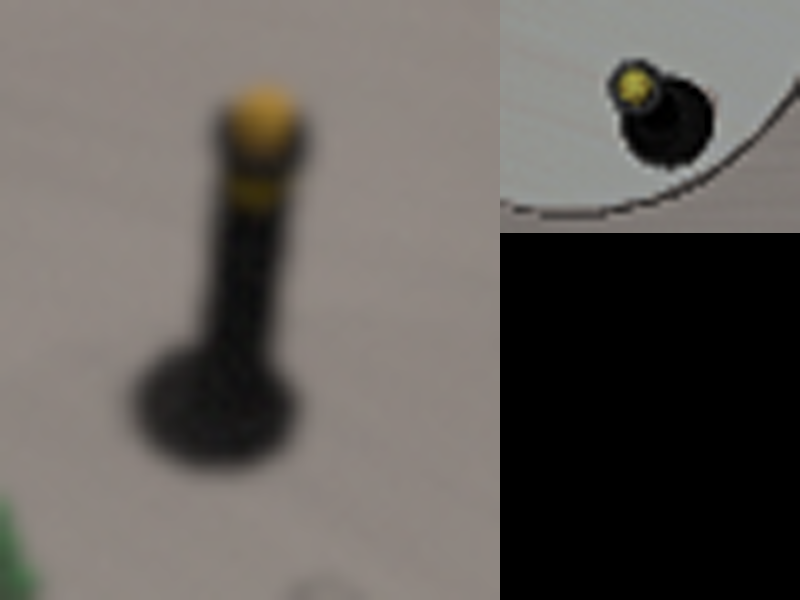

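The clip stands at about (528,296), on target. The crop shows the gauge upright with its nozzle at about (265,120), and triangulation puts it at (478,138) and 167 mm up, which fits. To learn the wrist geometry for a sideways grasp, I'll raise the arm and tilt it as a test.

>>> servo_tool([
  [[0, 0, -0.04], [0, 0, 0]],
  [[0, 0, -0.04], [0, 0, 0]],
  [[0, 0, 0], [-5.05, 8.63, 0]],
  [[0, 0, 0], [-5.05, 8.63, 0]],
  [[0, 0, 0], [-5.05, 8.63, 0]],
  [[0, 0, 0], [-5.05, 8.63, 0]],
  [[0, 0, 0], [0, 0, 0]],
  [[0, 0, 0], [0, 0, 0]],
])

```text
time: 15.3
tool_pos: [528.1, 294.6, 340.0]
tcp_rot: [2.743, -0.586, 2.223]
contact_force: [0.0, 1.1, -0.8]
grip_width: 92.1
finger_force: 0.0
```

```bash
cat > kin.py <<'E'
from h import *
from scipy.optimize import least_squares
# wrist-type arm: yaw q1, pitch q2,q3, roll q4, pitch q5, roll q6 ; s = roll sign
def fk(q,p,s):
    d1,a1,l1,ex,l2,L,off=p
    A=R.from_euler('z',q[0]); P=np.array([a1,0,d1])
    u=R.from_euler('y',q[1]); P=P+u.apply([0,0,l1])
    v=R.from_euler('y',q[1]+q[2]); P=P+v.apply([ex,0,l2])
    w=v*R.from_euler('z',s*q[3])*R.from_euler('y',q[4]); P=P+w.apply([0,0,L])
    # tool: q=...,sum=pi,q6=0 -> tool x = left, y=out, z=down
    T=w*R.from_euler('z',q[5])*R0
    return A.apply(P+[0,off,0]),A*T
w0=R.from_euler('y',np.pi)
R0=w0.inv()*R.from_matrix(np.array([[0,1,0],[1,0,0],[0,0,-1]]).T)
E
python3 - <<'E'
from kin import *
o=bot.get_obs(); q=o['joint_positions']; print(q.tolist(),o['tool_pos'],o['tcp_rot'])
np.save('q5.npy',np.r_[q,o['tool_pos'],o['tcp_rot']])
z=R.from_euler('xyz',o['tcp_rot']).apply([0,0,1]); print('z',z)
for s in(1,-1):
    T=fk(q,[0]*7,s)[1]; print(s,np.degrees((T.inv()*R.from_euler('xyz',o['tcp_rot'])).magnitude()))
    D=[([-1.412,.343,1.525,0,1.275,-.146],[157.5,-500.4,195]),([-.45,.5,1.2,0,1.44,-.13],[585.5,-195.87,223.3]),([-.45,.48,1.16,0,1.5,.07],[581.57,-195.89,247.5]),([.38,.46,1.19,0,1.49,-.15],[528.45,293.16,247.8]),([.38,.46,1.17,0,1.51,-.15],[527.56,294.33,259.7]),(q,o['tool_pos'])]
    f=least_squares(lambda p:np.r_[np.concatenate([fk(a,p,s)[0]-b for a,b in D]),0.01*(p-[150,0,450,0,400,300,60])],[150,0,450,0,400,300,60]); print(f.x,f.fun[:18])
E
```

```text
[-0.010665780839445992, 0.31603974918626043, 1.3865355003149085, 0.69938252036911, 1.4770568435541773, -0.6225634992090352] [528.14 294.58 340.03] [ 2.74 -0.59  2.22]
z [-0.    0.64 -0.77]
1 2.6323773924000624e-14
[221.53   7.85 502.38  43.66 372.02 348.73  76.97] [ 0.61 -0.14  0.22 -0.45 -1.26 -0.85 -0.16  0.52  1.62 -0.88  0.44  2.2
  1.29 -0.21 -2.34 -0.47  0.29 -0.85]
-1 80.14333336474469
[-905.87 -199.97  872.58 -152.48  402.29 -276.63   84.67] [   8.84   -2.82   25.5    24.48   -4.75   12.6     8.5     4.89   21.54
   -2.59    8.05   25.01   -4.01    5.96   21.35  -33.28  -37.87 -105.9 ]
```

The kinematic model fits: orientation is exact and position is within about 2 mm. Next I'll look for a reachable grasp and placing pair.

```bash
cat >> kin.py <<'E'
P=[221.53,7.85,502.38,43.66,372.02,348.73,76.97]
lo=np.array([-2.53,-.77,.04,-1,.28,-3.11])+.03; hi=np.array([2.53,2.02,2.7,4.14,2.66,3.11])-.03
def ik(pos,T,q0):
    def f(q):
        p,t=fk(q,P,1); return np.r_[(p-pos)/100,(T.inv()*t).as_rotvec()*3]
    r=least_squares(f,np.clip(q0,lo+.01,hi-.01),bounds=(lo,hi)); return r.x,np.abs(r.fun).max()
def tool(hd,a,flip):  # tool z = cos a*h - sin a*up ; nozzle up ; x=-/+ side
    h=np.array([np.cos(hd),np.sin(hd),0]);u=np.array([0,0,1.]); z=np.cos(a)*h-np.sin(a)*u; x=flip*(np.sin(a)*h+np.cos(a)*u)
    return R.from_matrix(np.c_[x,np.cross(z,x),z])
def lay(nd,a,flip): # gauge laid: nozzle along nd
    h=np.array([np.cos(nd),np.sin(nd),0]);u=np.array([0,0,1.]); z=-np.sin(a)*h-np.cos(a)*u; x=flip*(np.cos(a)*h-np.sin(a)*u)
    return R.from_matrix(np.c_[x,np.cross(z,x),z])
E
python3 - <<'E'
from kin import *
nd=np.radians(71.4-180); qn=np.load('q5.npy')[:6]
G=np.array([478,138,97.]); C=np.array([587.8,-196.5,52.])
for a in np.radians([15,25,32]):
  for flip in(1,-1):
    best=None
    Tl=lay(nd,a,flip); zl=Tl.apply([0,0,1])
    pl=[]
    for s4 in(.4,-.4,3.2):
      for s6 in(0,2.5,-2.5):
        q,e=ik(C+19*zl,Tl,[-.4,.5,1.3,s4,1.4,s6])
        if e<.02: pl.append(q)
    print('a',np.degrees(a).round(),flip,'place',[q.round(2).tolist() for q in pl[:3]])
    for hd in range(-180,180,30):
      T=tool(np.radians(hd),a,flip); z=T.apply([0,0,1]); out=[]
      for s4 in(0.,1.5,3.):
        for s6 in(-1.5,0,1.5):
          q,e=ik(G+19*z,T,[.2,.4,1.6,s4,1.2,s6])
          if e<.02 and not any(np.abs(q-k).max()<.1 for k in out): out.append(q)
      if out: print('  ',hd,[q.round(2).tolist() for q in out])
E
```

```text
a 15.0 1 place [[-0.58, 0.7, 1.44, 0.29, 1.09, 2.74], [-0.58, 0.7, 1.44, 0.29, 1.09, 2.74], [-0.58, 0.7, 1.44, 0.29, 1.09, 2.74]]
   -180 [[0.08, 1.25, 0.75, 0.11, 2.44, -1.46]]
   -150 [[0.28, 1.26, 0.74, -0.36, 2.41, -1.91]]
   -120 [[0.47, 1.16, 0.99, -0.67, 2.14, -2.14]]
   -90 [[0.65, 1.02, 1.38, -0.91, 1.78, -2.16]]
   60 [[-0.63, 0.85, 2.3, 1.46, 1.31, -1.58]]
   90 [[-0.51, 0.88, 1.85, 1.0, 1.52, -1.21]]
   120 [[-0.33, 1.01, 1.41, 0.72, 1.87, -1.1]]
   150 [[-0.13, 1.15, 1.02, 0.48, 2.21, -1.17]]
a 15.0 -1 place [[-0.58, 0.7, 1.44, 0.29, 1.09, -0.4], [-0.58, 0.7, 1.44, 0.29, 1.09, -0.4], [-0.58, 0.7, 1.44, 0.29, 1.09, -0.4]]
   -180 [[0.08, 1.25, 0.75, 0.11, 2.44, 1.68]]
   -150 [[0.28, 1.26, 0.74, -0.36, 2.41, 1.23]]
   -120 [[0.47, 1.16, 0.99, -0.67, 2.14, 1.0]]
   -90 [[0.65, 1.02, 1.38, -0.91, 1.78, 0.98]]
   60 [[-0.63, 0.85, 2.3, 1.46, 1.31, 1.57]]
   90 [[-0.51, 0.88, 1.85, 1.0, 1.52, 1.93]]
   120 [[-0.33, 1.01, 1.41, 0.72, 1.87, 2.04]]
   150 [[-0.13, 1.15, 1.02, 0.48, 2.21, 1.98]]
a 25.0 1 place [[-0.67, 0.74, 1.42, 0.45, 1.17, 2.59], [-0.67, 0.74, 1.42, 0.45, 1.17
[... 1615 characters left out ...]
, -1.04]]
   120 [[-0.29, 0.84, 1.49, 0.62, 1.66, -1.04]]
   150 [[-0.11, 0.97, 1.15, 0.38, 1.96, -1.19]]
a 32.0 -1 place [[-0.72, 0.77, 1.41, 0.54, 1.25, -0.65], [-0.72, 0.77, 1.41, 0.54, 1.25, -0.65], [-0.72, 0.77, 1.41, 0.54, 1.25, -0.65]]
   -180 [[0.08, 1.06, 0.94, 0.08, 2.15, 1.66]]
   -150 [[0.27, 1.06, 0.93, -0.26, 2.13, 1.3]]
   -120 [[0.45, 0.98, 1.13, -0.53, 1.9, 1.03]]
   -90 [[0.6, 0.85, 1.46, -0.78, 1.57, 0.91]]
   0 [[0.28, 0.58, 2.59, 3.42, 1.04, 1.58]]
   30 [[-0.34, 0.58, 2.61, 2.3, 1.04, 1.53]]
   60 [[-0.52, 0.58, 2.28, 1.4, 1.04, 1.9]]
   90 [[-0.44, 0.69, 1.88, 0.91, 1.32, 2.1]]
   120 [[-0.29, 0.84, 1.49, 0.62, 1.66, 2.1]]
   150 [[-0.11, 0.97, 1.15, 0.38, 1.96, 1.95]]
```

```bash
cat >> kin.py <<'E'
def seg(q,pos,T,dp,rv,n): # constant world shift total dp, tool-frame rotvec total rv (rad); returns q list summary
    qs=[q]
    for i in range(n):
        pos=pos+dp/n; T=T*R.from_rotvec(rv/n); q2,e=ik(pos,T,qs[-1]); qs.append(q2)
        if e>.01: print('  IK err',i,e)
    qs=np.array(qs); print('  end',qs[-1].round(2),'maxstep',np.abs(np.diff(qs,axis=0)).max(0).round(3),'min',qs.min(0).round(2),'max',qs.max(0).round(2)); return qs[-1],pos,T
E
python3 - <<'E'
from kin import *
d=np.load('q5.npy'); q,p,T=d[:6],d[6:9],R.from_euler('xyz',d[9:])
a=np.radians(25); hd=np.radians(60); nd=np.radians(71.4-180)
G=np.array([478,138,97.]); C=np.array([587.8,-196.5,52.])
for flip in(-1,1):
    Tg=tool(hd,a,flip); z=Tg.apply([0,0,1]); pre=G-101*z; hi_=pre.copy(); hi_[2]=300
    print('flip',flip,'shift in tool',T.inv().apply(hi_-p).round(1)); s=seg(q,p,T,hi_-p,np.zeros(3),7)
    rv=(s[2].inv()*Tg).as_rotvec(); print('turn deg',np.degrees(rv).round(2)); s=seg(*s,np.zeros(3),rv,12)
    print('down',Tg.inv().apply(pre-hi_).round(1)); s=seg(*s,pre-hi_,np.zeros(3),5)
    s=seg(*s,120*z,np.zeros(3),6)
    up=np.array([0,0,170.]); s=seg(*s,up,np.zeros(3),6)
    Tl=lay(nd,a,flip); zl=Tl.apply([0,0,1]); over=C+19*zl+[0,0,150]
    print('up',Tg.inv().apply(up).round(1)); rv=(Tg.inv()*Tl).as_rotvec(); print('transit',Tg.inv().apply(over-s[1]).round(1),over.round(1),'turn',np.degrees(rv).round(1))
    s1=seg(*s,over-s[1],np.zeros(3),12); s1=seg(*s1,np.zeros(3),rv,17)
m=bot.camera_model('top'); im=cv2.imread('pics/top0.png')[:,:,::-1].copy()
for b in blobs(im,(45,80,20),(80,255,255),(150,130,250,215),10):
    print([ray(m,p,80)[:2].round(0).tolist() for p in cv2.boxPoints(cv2.minAreaRect(cv2.findNonZero(b[3])))])
print(bot.camera_model('scene')['xyz'][:1], proj(bot.camera_model('scene'),(477.7,138,35)),proj(m,(477.7,138,35)))
E
```

```text
flip -1 shift in tool [-129.9 -187.3 -120.4]
  end [-0.53  0.21  1.65  0.59  1.67 -1.12] maxstep [0.08 0.03 0.06 0.03 0.03 0.07] min [-0.53  0.21  1.39  0.59  1.48 -1.12] max [-0.01  0.32  1.65  0.7   1.67 -0.62]
turn deg [ -21.63  -36.72 -125.95]
  IK err 8 0.09396428334967533
  IK err 9 0.3593334088670139
  IK err 10 0.6359861532816461
  IK err 11 0.9277720228969897
  end [-0.57 -0.06  1.88  0.83  1.4  -3.08] maxstep [0.07 0.04 0.06 0.05 0.05 0.26] min [-0.78 -0.06  1.65  0.59  1.4  -3.08] max [-0.53  0.21  2.03  0.91  1.67 -1.12]
down [145.3   0.   67.8]
  IK err 0 1.0405210254913275
  IK err 1 1.1548921514729895
  IK err 2 1.2707763600057163
  IK err 3 1.38809998347265
  IK err 4 1.5066855494618585
  end [-0.39  0.08  2.05  0.74  1.01 -3.08] maxstep [0.04 0.04 0.04 0.02 0.08 0.  ] min [-0.57 -0.06  1.88  0.74  1.01 -3.08] max [-0.39  0.08  2.05  0.83  1.4  -3.08]
  IK err 0 1.510509038548152
  IK err 1 1.51462637107418
  IK err 2 1.5189859450730956
  IK err 3 1.5234331360876945
  IK err 4 1.5277437790796626
  IK err 5 1.5316585309505275
  end [-0.14  0.26  2.    0.83  0.8  -3.08]
[... 2339 characters left out ...]
68  2.3   1.45  1.29 -0.79]
up [154.1   0.  -71.8]
transit [-170.4  260.8 -189.9] [ 590.4 -188.9  184.8] turn [-58.7 -12.1 161.2]
  end [-0.94  0.76  1.44  0.98  1.62 -0.74] maxstep [0.05 0.05 0.08 0.04 0.03 0.02] min [-0.94  0.23  1.44  0.98  1.29 -0.83] max [-0.57  0.76  2.17  1.23  1.62 -0.74]
  end [-0.67  0.58  1.26  0.41  1.47  2.72] maxstep [0.03 0.04 0.07 0.08 0.08 0.25] min [-0.95  0.43  1.26  0.41  1.1  -0.74] max [-0.67  0.76  1.72  1.03  1.62  2.72]
[[685.0, 172.0], [694.0, 163.0], [655.0, 124.0], [645.0, 133.0]]
[[643.0, 276.0], [659.0, 274.0], [651.0, 219.0], [634.0, 221.0]]
[[601.0, 120.0], [612.0, 114.0], [582.0, 66.0], [571.0, 73.0]]
[1266.95] [307.86 220.02] [218.44 200.84]
```

Run:
```python
from kin import *
d=np.load('q5.npy'); q,p,T=d[:6],d[6:9],R.from_euler('xyz',d[9:])
a=np.radians(25); hd=np.radians(50); G=np.array([478,138,97.])
Tg=tool(hd,a,1); z=Tg.apply([0,0,1]); pre=G-101*z; hi_=pre.copy(); hi_[2]=290
print('shift',T.inv().apply(hi_-p).round(1)); s=seg(q,p,T,hi_-p,np.zeros(3),8)
rv=(T.inv()*Tg).as_rotvec(); print('turn',np.degrees(rv).round(2)); s=seg(*s,np.zeros(3),rv,10)
print('down',Tg.inv().apply(pre-hi_).round(1),pre); s=seg(*s,pre-hi_,np.zeros(3),5)
s=seg(*s,120*z,np.zeros(3),6); s=seg(*s,np.array([0,0,170.]),np.zeros(3),6)
```

```text
shift [-122.7 -198.2 -106.9]
  end [-0.53  0.19  1.7   0.59  1.64 -1.13] maxstep [0.07 0.03 0.06 0.03 0.02 0.07] min [-0.53  0.19  1.39  0.59  1.48 -1.13] max [-0.01  0.32  1.7   0.7   1.64 -0.62]
turn [-38.33  15.36  53.63]
  end [-0.96  0.03  2.29  1.08  1.45 -0.78] maxstep [0.05 0.03 0.07 0.05 0.02 0.04] min [-0.96  0.03  1.7   0.59  1.45 -1.13] max [-0.53  0.19  2.29  1.08  1.64 -0.78]
down [-136.2    0.    63.5] [419.16  67.88 139.68]
  end [-0.96  0.5   2.48  1.24  1.18 -1.4 ] maxstep [0.   0.11 0.05 0.05 0.06 0.14] min [-0.96  0.03  2.29  1.08  1.18 -1.4 ] max [-0.96  0.5   2.48  1.24  1.45 -0.78]
  end [-0.57  0.69  2.44  1.69  1.13 -1.55] maxstep [0.07 0.03 0.02 0.08 0.02 0.03] min [-0.96  0.5   2.44  1.24  1.13 -1.55] max [-0.57  0.69  2.48  1.69  1.18 -1.4 ]
  end [-0.57  0.15  2.29  1.37  1.16 -0.8 ] maxstep [0.   0.1  0.04 0.06 0.02 0.13] min [-0.57  0.15  2.29  1.37  1.12 -1.55] max [-0.57  0.69  2.44  1.69  1.16 -0.8 ]
```

>>> servo_tool([
  [[-0.01535, -0.0248, -0.0134], [0, 0, 0]],
  [[-0.01535, -0.0248, -0.0134], [0, 0, 0]],
  [[-0.01535, -0.0248, -0.0134], [0, 0, 0]],
  [[-0.01535, -0.0248, -0.0134], [0, 0, 0]],
  [[-0.01535, -0.0248, -0.0134], [0, 0, 0]],
  [[-0.01535, -0.0248, -0.0134], [0, 0, 0]],
  [[-0.01535, -0.0248, -0.0134], [0, 0, 0]],
  [[-0.01535, -0.0248, -0.0134], [0, 0, 0]],
  [[0, 0, 0], [-3.833, 1.536, 5.363]],
  [[0, 0, 0], [-3.833, 1.536, 5.363]],
  [[0, 0, 0], [-3.833, 1.536, 5.363]],
  [[0, 0, 0], [-3.833, 1.536, 5.363]],
  [[0, 0, 0], [-3.833, 1.536, 5.363]],
  [[0, 0, 0], [-3.833, 1.536, 5.363]],
  [[0, 0, 0], [-3.833, 1.536, 5.363]],
  [[0, 0, 0], [-3.833, 1.536, 5.363]],
  [[0, 0, 0], [-3.833, 1.536, 5.363]],
  [[0, 0, 0], [-3.833, 1.536, 5.363]],
  [[0, 0, 0], [0, 0, 0]],
  [[0, 0, 0], [0, 0, 0]],
], fingers=0.65)

```text
time: 17.8
tool_pos: [419.2, 67.6, 290.0]
tcp_rot: [3.138, -1.135, 0.88]
contact_force: [-0.2, 0.4, -0.7]
grip_width: 59.5
finger_force: 0.0
```

```bash
cat > st.py <<'E'
from kin import *
o=bot.get_obs(); q=o['joint_positions']; p=o['tool_pos']; T=R.from_euler('xyz',o['tcp_rot'])
def show():
    e=fk(q,P,1)[0]-p; print(o['time'],q.round(2),p,'modelerr',e,o['contact_force'],o['grip_width'],o['finger_force'])
E
python3 - <<'E'
from st import *
show(); Tg=tool(np.radians(50),np.radians(25),1); z=Tg.apply([0,0,1]); G=np.array([478,138,97.])
print('rot err deg',np.degrees((T.inv()*Tg).as_rotvec()),'to pre',T.inv().apply(G-101*z-p))
E
```

```text
17.8 [-0.96  0.04  2.27  1.08  1.46 -0.78] [419.19  67.55 290.01] modelerr [ 2.53 -3.3   2.22] [-0.18  0.44 -0.67] 59.54427810248507 0.0
rot err deg [-0.15 -0.01  0.18] to pre [-136.15   -0.49   63.72]
```

>>> servo_tool([
  [[-0.0272, 0, 0.0127], [0, 0, 0]],
  [[-0.0272, 0, 0.0127], [0, 0, 0]],
  [[-0.0272, 0, 0.0127], [0, 0, 0]],
  [[-0.0272, 0, 0.0127], [0, 0, 0]],
  [[-0.0272, 0, 0.0127], [0, 0, 0]],
  [[0, 0, 0], [0, 0, 0]],
  [[0, 0, 0], [0, 0, 0]],
])

```text
time: 18.68
tool_pos: [419.3, 67.9, 140.2]
tcp_rot: [-3.141, -1.137, 0.874]
contact_force: [-0.2, 0.7, -0.7]
grip_width: 60.0
finger_force: 0.0
```

Run:
```python
from st import *
show(); m=bot.camera_model('wrist'); im=bot.capture('wrist'); cv2.imwrite('pics/w4.png',im[:,:,::-1]); np.save('w4.npy',m,allow_pickle=True)
Tg=tool(np.radians(50),np.radians(25),1); z=T.apply([0,0,1]); G=np.array([478,138,97.])
print('grasp shift',T.inv().apply(G+19*z-p)); print('pred nozzle',proj(m,(478,138,175)),'foot',proj(m,(478,138,25)))
for b in blobs(im,(15,90,60),(35,255,255),None,15): print(b[:3])
```

```text
18.675 [-0.96  0.49  2.45  1.23  1.19 -1.37] [419.34  67.86 140.18] modelerr [ 4.43 -6.02  3.44] [-0.24  0.68 -0.74] 60.028394834378446 0.0
grasp shift [ -0.71  -0.01 120.11]
pred nozzle [252.05 111.47] foot [251.76 233.68]
(np.int32(7539), array([89.04, 40.19]), array([ 36,   0, 124,  97], dtype=int32))
(np.int32(329), array([250.56, 122.16]), array([242, 112,  18,  21], dtype=int32))
(np.int32(173), array([250.84, 147.18]), array([239, 142,  25,  11], dtype=int32))
(np.int32(527), array([137.79, 275.8 ]), array([130, 248,  20,  54], dtype=int32))
(np.int32(571), array([364.01, 275.27]), array([353, 248,  20,  54], dtype=int32))
(np.int32(2751), array([357.54, 317.52]), array([173, 310, 316,  13], dtype=int32))
```

View pics/w4.png

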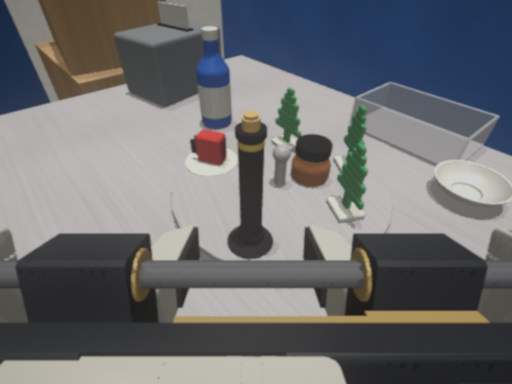

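The view shows the clip upright on the white spot at (210,147). The gauge's tip is at (251,112), as predicted and centred between the fingers, with the trees clear on the right. Going in.

>>> servo_tool([
  [[0, 0, 0.02], [0, 0, 0]],
  [[0, 0, 0.02], [0, 0, 0]],
  [[0, 0, 0.02], [0, 0, 0]],
  [[0, 0, 0.02], [0, 0, 0]],
  [[0, 0, 0.02], [0, 0, 0]],
  [[0, 0, 0.02], [0, 0, 0]],
  [[0, 0, 0], [0, 0, 0]],
  [[0, 0, 0], [0, 0, 0]],
])

```text
time: 19.73
tool_pos: [489.0, 151.2, 90.1]
tcp_rot: [3.14, -1.137, 0.875]
contact_force: [-0.3, -0.3, 0.4]
grip_width: 59.7
finger_force: 0.0
```

>>> servo_tool([
  [[0, 0, 0], [0, 0, 0]],
  [[0, 0, 0], [0, 0, 0]],
  [[0, 0, 0], [0, 0, 0]],
  [[0, 0, 0], [0, 0, 0]],
  [[0, 0, 0], [0, 0, 0]],
  [[0, 0, 0], [0, 0, 0]],
], fingers=0.0)

```text
time: 20.48
tool_pos: [488.9, 151.4, 89.0]
tcp_rot: [-3.138, -1.136, 0.87]
contact_force: [-0.4, -0.1, 0.6]
grip_width: 6.9
finger_force: 0.0
```

The opening is 6.9 mm, so the gauge isn't between the pads. I'll look.

Run:
```python
from st import *
show(); im=bot.capture('wrist'); t=bot.capture('scene')
o=np.zeros((384,800,3),'uint8'); o[:,:460]=im[:,26:486]; o[:340,460:]=cv2.resize(t[160:300,230:370],(340,340),interpolation=cv2.INTER_CUBIC); cv2.imwrite('pics/w5.png',o[:,:,::-1])
```

```text
20.475 [-0.57  0.68  2.41  1.68  1.13 -1.51] [488.86 151.4   89.02] modelerr [ 6.71 -4.09  3.56] [-0.43 -0.1   0.58] 6.861926081519077 0.0011084600919275545
```

View pics/w5.png

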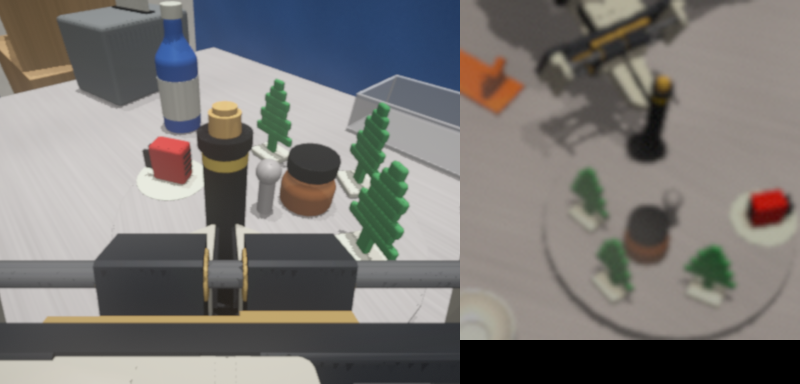

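The fingers closed just short of the gauge. It still stands upright with its nozzle at about (250,115), ahead of them. I'll remeasure its distance.

Run:
```python
from st import *
mt=bot.camera_model('top'); ms=bot.camera_model('scene'); m4=np.load('w4.npy',allow_pickle=True).item(); mw=bot.camera_model('wrist')
obs=[]
w=bot.capture('wrist'); s=bot.capture('scene'); t=bot.capture('top')
w4=cv2.imread('pics/w4.png')[:,:,::-1].copy()
def show_(n,im,m,roi):
    for b in blobs(im,(15,80,50),(35,255,255),roi,4):
        zc=168 ; print(n,b[0],b[1],b[2],'z168',ray(m,b[1],168)[:2],'z149',ray(m,b[1],149)[:2])
show_('w4',w4,m4,(220,100,280,165)); show_('w',w,mw,(220,90,285,180)); show_('s',s,ms,(295,180,325,215)); show_('t',t,mt,(200,180,235,215))
# brass triangulations from now: wrist+w4 tip
def c(im,roi): return max(blobs(im,(15,80,50),(35,255,255),roi,4),key=lambda b:b[0])[1]
V=[(m4,c(w4,(220,100,280,138))),(mw,c(w,(220,90,285,138))),(ms,c(s,(295,180,325,198))),(mt,c(t,(200,180,235,215)))]
for sel in([0,1],[2,3],[0,2],[1,2],[0,1,2,3]):
    f=least_squares(lambda X:np.concatenate([proj(V[i][0],X)-V[i][1] for i in sel]),[490,150,168]); print(sel,f.x,f.fun)
z=T.apply([0,0,1]); print('z',z,'wrist cam',mw['xyz'],mw['rotation'], proj(mw,p), proj(mw,p-19*z))
```

```text
w4 351 [250.68 121.97] [242 111  19  22] z168 [474.07 135.07] z149 [497.58 163.26]
w4 191 [250.54 147.12] [238 142  26  11] z168 [449.14 105.34] z149 [468.62 128.73]
w 1080 [250.91 120.05] [235 101  33  38] z168 [481.73 144.15] z149 [505.62 172.7 ]
w 563 [251.06 163.92] [229 153  45  20] z168 [458.77 116.66] z149 [476.1  137.36]
s 45 [313. 194.] [310 191   7   7] z168 [485.43 144.7 ] z149 [469.26 142.1 ]
s 8 [311.62 200.88] [309 200   6   3] z168 [510.68 147.41] z149 [495.03 144.87]
t 22 [212.09 195.09] [210 193   5   5] z168 [485.03 148.06] z149 [487.06 150.01]
[0, 1] [ 946545.94 1132655.39 -757838.26] [ 0.23 -0.99 -0.23  0.99]
[2, 3] [485.44 146.05 168.48] [ 0.49  0.01  0.58 -0.14]
[0, 2] [481.09 143.56 162.32] [-0.06 -0.03 -0.17  0.09]
[1, 2] [483.09 145.69 167.02] [ 0.09  0.04  0.53 -0.29]
[0, 1, 2, 3] [483.83 146.63 164.95] [ 0.09 -5.01  0.03  2.78  0.73  0.46  0.51  0.44]
z [ 0.58  0.7  -0.42] wrist cam [398.05  44.13 234.56] [-2.28  0.   -0.7 ] [252.26 221.17] [252.38 232.46]
```

Run:
```python
from st import *
m4=np.load('w4.npy',allow_pickle=True).item(); w4=cv2.imread('pics/w4.png')[:,:,::-1].copy()
mw=bot.camera_model('wrist'); w=bot.capture('wrist')
def rows(im,m,rr,rad):
    for y in rr:
        g=cv2.cvtColor(im,cv2.COLOR_RGB2GRAY)[y].astype(float); dark=g<75
        i=251
        if not dark[i]: print(y,'notdark',g[i]); continue
        a=i
        while dark[a-1]:a-=1
        b=i
        while dark[b+1]:b+=1
        # subpixel by threshold crossing
        l=a-(75-g[a])/(g[a-1]-g[a]); r=b+(75-g[b])/(g[b+1]-g[b])
        wd=r-l; dep=m['mtx'][0,0]*2*rad/wd
        Rm=R.from_euler('xyz',m['rotation']).as_matrix()
        X=m['xyz']+Rm@np.linalg.inv(m['mtx'])@np.array([(l+r)/2,y,1])*(dep)
        print(y,round(l,1),round(r,1),X)
print('w4'); rows(w4,m4,range(156,250,6),12)
print('now'); rows(w,mw,range(180,262,6),12)
```

```text
w4
156 238.7 262.6 [491.54 156.11 116.29]
162 239.0 262.3 [492.42 157.17 108.02]
168 239.3 262.1 [493.26 158.12  99.52]
174 239.4 262.0 [492.24 156.88  92.85]
180 239.5 261.7 [492.98 157.96  83.73]
186 239.7 261.5 [493.21 158.21  75.06]
192 240.0 261.3 [493.59 158.62  65.89]
198 240.4 261.2 [494.66 159.68  55.53]
204 240.5 261.0 [494.94 160.11  45.67]
210 240.7 260.6 [496.15 161.75  33.96]
216 240.7 260.5 [494.31 159.64  26.57]
222 241.0 260.3 [495.18 160.57  14.8 ]
228 236.6 263.4 [446.29 102.81  85.77]
234 230.0 269.2 [407.07  55.87 146.57]
240 228.4 271.4 [398.97  45.78 156.14]
246 229.0 270.4 [400.01  47.23 148.76]
now
180 230.6 271.4 [487.4  150.93 125.1 ]
186 230.8 271.1 [486.98 150.48 121.04]
192 230.9 270.7 [486.62 150.15 116.77]
198 231.6 270.4 [487.34 150.87 111.03]
204 231.7 270.2 [486.54 149.96 107.1 ]
210 232.0 269.9 [486.38 149.81 102.13]
216 232.6 269.5 [486.98 150.43  95.91]
222 232.7 269.4 [486.05 149.32  91.82]
228 248.1 254.0 [ 934.34  684.91 -670.23]
234 247.9 254.2 [ 888.33  630.31 -626.2 ]
240 247.7 254.3 [ 861.6   598.49 -612.1 ]
246 247.6 254.4 [ 835.69  567.55 -596.96]
252 246.3 255.9 [ 701.97  407.31 -365.83]
258 246.3 255.9 [ 694.74  398.71 -375.21]
```

The gauge still stands upright but was nudged about 10 mm forward, so the fingertips must have reached only just to it. I'll open, advance 20 mm level in small steps, and close again.

>>> servo_tool([
  [[0, 0, 0], [0, 0, 0]],
  [[0, 0, 0], [0, 0, 0]],
  [[0, 0, 0], [0, 0, 0]],
  [[0, 0, 0], [0, 0, 0]],
  [[0, 0, 0], [0, 0, 0]],
  [[0, 0, 0], [0, 0, 0]],
  [[0.0017, 0, 0.0036], [0, 0, 0]],
  [[0.0017, 0, 0.0036], [0, 0, 0]],
  [[0.0017, 0, 0.0036], [0, 0, 0]],
  [[0.0017, 0, 0.0036], [0, 0, 0]],
  [[0.0017, 0, 0.0036], [0, 0, 0]],
  [[0, 0, 0], [0, 0, 0]],
], fingers=0.65)

```text
time: 22.28
tool_pos: [501.7, 167.0, 89.2]
tcp_rot: [-3.139, -1.136, 0.871]
contact_force: [-1.1, -0.3, 0.5]
grip_width: 59.3
finger_force: 0.0
```

Run:
```python
from st import *
show(); m=bot.camera_model('wrist'); im=bot.capture('wrist'); s=bot.capture('scene'); ms=bot.camera_model('scene')
for b in blobs(im,(15,80,50),(35,255,255),(220,60,285,200),20): print(b[:3],ray(m,b[1],168),ray(m,b[1],149))
o_=np.zeros((384,800,3),'uint8'); o_[:,:460]=im[:,26:486]; o_[:340,460:]=cv2.resize(s[170:240,270:340],(340,340),interpolation=cv2.INTER_CUBIC); cv2.imwrite('pics/w6.png',o_[:,:,::-1])
```

```text
22.275 [-0.5   0.67  2.39  1.73  1.12 -1.49] [501.68 166.98  89.24] modelerr [ 6.79 -3.52  3.61] [-1.09 -0.35  0.5 ] 59.30392503672003 0.0
(np.int32(1583), array([257.43, 156.18]), array([238, 133,  40,  47], dtype=int32)) [477.09 134.85 168.  ] [495.94 156.26 149.  ]
(np.int32(37), array([233.89, 197.05]), array([231, 193,  10,   7], dtype=int32)) [455.02 121.39 168.  ] [467.58 138.97 149.  ]
(np.int32(26), array([279.04, 197.35]), array([274, 194,   9,   6], dtype=int32)) [466.5  111.57 168.  ] [482.33 126.34 149.  ]
```

View pics/w6.png

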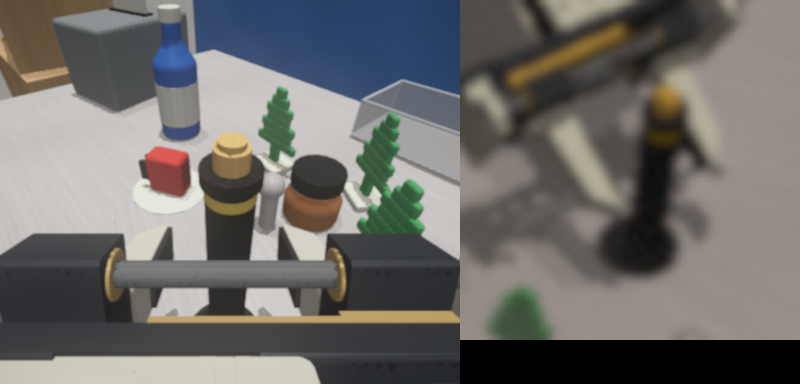

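The gauge now stands between the fingers at (258,190) in the wrist frame, about 3 mm right of centre. The tips reach just past it. I'll centre and close.

>>> servo_tool([
  [[0, 0.003, 0], [0, 0, 0]],
  [[0, 0, 0], [0, 0, 0]],
  [[0, 0, 0], [0, 0, 0]],
  [[0, 0, 0], [0, 0, 0]],
  [[0, 0, 0], [0, 0, 0]],
  [[0, 0, 0], [0, 0, 0]],
  [[0, 0, 0], [0, 0, 0]],
], fingers=0.0)

```text
time: 23.25
tool_pos: [503.9, 164.7, 89.1]
tcp_rot: [-3.138, -1.136, 0.87]
contact_force: [-0.5, -0.3, -0.9]
grip_width: 23.5
finger_force: 29.8
```

The grip is firm at 23.5 mm and 30 N. I'll lift straight up and measure where the gauge sits in the tool frame.

>>> servo_tool([
  [[0.009, 0, -0.0042], [0, 0, 0]],
  [[0.0181, 0, -0.0085], [0, 0, 0]],
  [[0.0254, 0, -0.0118], [0, 0, 0]],
  [[0.0254, 0, -0.0118], [0, 0, 0]],
  [[0.0254, 0, -0.0118], [0, 0, 0]],
  [[0.0254, 0, -0.0118], [0, 0, 0]],
  [[0.0254, 0, -0.0118], [0, 0, 0]],
  [[0, 0, 0], [0, 0, 0]],
  [[0, 0, 0], [0, 0, 0]],
], fingers=0.0)

```text
time: 24.38
tool_pos: [503.5, 164.6, 258.3]
tcp_rot: [-3.137, -1.136, 0.869]
contact_force: [-1.2, 0.1, -0.7]
grip_width: 23.2
finger_force: 29.8
```

Run:
```python
from st import *
show(); mw=bot.camera_model('wrist'); w=bot.capture('wrist'); s=bot.capture('scene'); ms=bot.camera_model('scene'); t=bot.capture('top'); mt=bot.camera_model('top')
cv2.imwrite('pics/w7.png',w[:,:,::-1]);cv2.imwrite('pics/s7.png',s[:,:,::-1]);cv2.imwrite('pics/t7.png',t[:,:,::-1])
ex=p+np.array([-25,-28,80.]); V=[]
for n,im,m,r in(('w',w,mw,45),('s',s,ms,14),('t',t,mt,12)):
    c=proj(m,ex).astype(int); bs=blobs(im,(15,80,50),(35,255,255),(max(c[0]-r,0),max(c[1]-r,0),c[0]+r,c[1]+r),5)
    print(n,c,[(b[0],b[1].round(1).tolist(),b[2].tolist()) for b in bs])
    if bs: V.append((m,max(bs,key=lambda b:b[0])[1]))
for sel in([0,1],[1,2],[0,1,2]):
    if max(sel)<len(V):
        f=least_squares(lambda X:np.concatenate([proj(V[i][0],X)-V[i][1] for i in sel]),ex); print(sel,f.x,f.fun,'rel world',f.x-p,'tool',T.inv().apply(f.x-p))
```

```text
24.375 [-0.5   0.17  2.25  1.41  1.12 -0.77] [503.54 164.63 258.31] modelerr [ 3.82 -1.91  2.63] [-1.16  0.1  -0.75] 23.247364191397214 29.834523797035217
w [249 149] [(np.int32(1571), [254.0, 155.4], [235, 132, 39, 47]), (np.int32(6), [227.5, 192.7], [226, 192, 4, 2])]
s [316 147] [(np.int32(24), [305.2, 134.5], [302, 133, 8, 6]), (np.int32(62), [315.0, 147.9], [311, 144, 9, 9]), (np.int32(17), [314.2, 156.4], [311, 155, 7, 4])]
t [210 191] [(np.int32(28), [210.2, 190.5], [208, 188, 6, 6])]
[0, 1] [479.29 134.85 336.15] [ 0.06  0.03  0.35 -0.17] rel world [-24.25 -29.77  77.84] tool [ 54.39   0.39 -67.64]
[1, 2] [480.89 135.15 337.08] [ 0.34  0.01  0.4  -0.09] rel world [-22.65 -29.48  78.77] tool [ 55.77   1.43 -66.89]
[0, 1, 2] [479.73 135.36 335.73] [ 0.06 -0.02  0.49  0.11  0.37  0.35] rel world [-23.81 -29.27  77.42] tool [ 54.3    0.4  -66.85]
```

The gauge's mid-barrel sits at about (-10.7, 0.5, -36.9) mm in the tool frame, from two agreeing view pairs and the lift height. Next I'll plan the carry and the lay-down.

```bash
cat >> kin.py <<'E'
MID=np.array([-10.7,.5,-36.9]); A=np.radians(24.9); NAX=np.array([np.cos(A),0,-np.sin(A)]) # nozzle dir in tool
C=np.array([587.8,-196.5,52.]); ND=np.radians(71.4-180)
TL=lay(ND,A,1); TGT=C-TL.apply(MID)
E
python3 - <<'E'
from st import *
over=TGT+[0,0,130]; print('target',TGT,'nozzle',TL.apply(NAX))
tr=over-p; tr[2]=0; print('transit tool',T.inv().apply(tr).round(1)); s=seg(q,p,T,tr,np.zeros(3),12)
rv=(T.inv()*TL).as_rotvec(); print('turn',np.degrees(rv).round(2),np.degrees(np.linalg.norm(rv))); s=seg(*s,np.zeros(3),rv,18)
print('down',TL.inv().apply([0,0,-1]).round(3),s[1]); s=seg(*s,over-s[1],np.zeros(3),4); s=seg(*s,np.array([0,0,-130.]),np.zeros(3),6)
E
```

```text
target [ 590.13 -191.13   14.02] nozzle [-0.32 -0.95 -0.  ]
transit tool [ -90.5  294.9 -197.2]
  end [-0.97  0.58  1.55  1.06  1.56 -0.62] maxstep [0.07 0.04 0.08 0.05 0.04 0.03] min [-0.97  0.17  1.55  1.06  1.12 -0.78] max [-0.5   0.58  2.25  1.41  1.56 -0.62]
turn [-56.14 -21.6  153.39] 164.76187589473668
  end [-0.67  0.54  1.13  0.41  1.63  2.79] maxstep [0.03 0.04 0.07 0.07 0.08 0.23] min [-0.98  0.31  1.13  0.41  1.14 -0.62] max [-0.67  0.58  1.71  1.07  1.63  2.79]
down [ 0.42 -0.    0.91] [ 590.13 -191.13  258.05]
  end [-0.67  0.62  1.31  0.42  1.38  2.69] maxstep [0.   0.03 0.05 0.   0.06 0.03] min [-0.67  0.54  1.13  0.41  1.38  2.69] max [-0.67  0.62  1.31  0.42  1.63  2.79]
  end [-0.67  0.76  1.43  0.45  1.14  2.57] maxstep [0.   0.03 0.03 0.01 0.04 0.02] min [-0.67  0.62  1.31  0.42  1.14  2.57] max [-0.67  0.76  1.43  0.45  1.38  2.69]
```

>>> servo_tool([
  [[-0.00754, 0.02458, -0.01643], [0, 0, 0]],
  [[-0.00754, 0.02458, -0.01643], [0, 0, 0]],
  [[-0.00754, 0.02458, -0.01643], [0, 0, 0]],
  [[-0.00754, 0.02458, -0.01643], [0, 0, 0]],
  [[-0.00754, 0.02458, -0.01643], [0, 0, 0]],
  [[-0.00754, 0.02458, -0.01643], [0, 0, 0]],
  [[-0.00754, 0.02458, -0.01643], [0, 0, 0]],
  [[-0.00754, 0.02458, -0.01643], [0, 0, 0]],
  [[-0.00754, 0.02458, -0.01643], [0, 0, 0]],
  [[-0.00754, 0.02458, -0.01643], [0, 0, 0]],
  [[-0.00754, 0.02458, -0.01643], [0, 0, 0]],
  [[-0.00754, 0.02458, -0.01643], [0, 0, 0]],
  [[0, 0, 0], [0, 0, 0]],
], fingers=0.0)

```text
time: 26.15
tool_pos: [590.8, -193.1, 258.0]
tcp_rot: [-3.135, -1.137, 0.865]
contact_force: [-0.1, 0.8, -1.5]
grip_width: 23.5
finger_force: 29.8
```

>>> servo_tool([
  [[0, 0, 0], [-3.119, -1.2, 8.522]],
  [[0, 0, 0], [-3.119, -1.2, 8.522]],
  [[0, 0, 0], [-3.119, -1.2, 8.522]],
  [[0, 0, 0], [-3.119, -1.2, 8.522]],
  [[0, 0, 0], [-3.119, -1.2, 8.522]],
  [[0, 0, 0], [-3.119, -1.2, 8.522]],
  [[0, 0, 0], [-3.119, -1.2, 8.522]],
  [[0, 0, 0], [-3.119, -1.2, 8.522]],
  [[0, 0, 0], [-3.119, -1.2, 8.522]],
  [[0, 0, 0], [-3.119, -1.2, 8.522]],
  [[0, 0, 0], [-3.119, -1.2, 8.522]],
  [[0, 0, 0], [-3.119, -1.2, 8.522]],
  [[0, 0, 0], [-3.119, -1.2, 8.522]],
  [[0, 0, 0], [-3.119, -1.2, 8.522]],
  [[0, 0, 0], [-3.119, -1.2, 8.522]],
  [[0, 0, 0], [-3.119, -1.2, 8.522]],
  [[0, 0, 0], [-3.119, -1.2, 8.522]],
  [[0, 0, 0], [-3.119, -1.2, 8.522]],
  [[0, 0, 0], [0, 0, 0]],
  [[0, 0, 0], [0, 0, 0]],
], fingers=0.0)

```text
time: 28.65
tool_pos: [590.2, -190.7, 259.1]
tcp_rot: [-3.138, 0.435, -1.891]
contact_force: [-0.7, -0.4, -0.8]
grip_width: 23.2
finger_force: 29.8
```

Run:
```python
from st import *
show(); print('rot err',np.degrees((T.inv()*TL).as_rotvec()),'shift to over+75',T.inv().apply(TGT+[0,0,75]-p))
mid=p+T.apply(MID); n=T.apply(NAX); print('pred mid',mid,'axis',n)
ex=mid+73.5*n; V=[]
mw=bot.camera_model('wrist'); w=bot.capture('wrist'); s=bot.capture('scene'); ms=bot.camera_model('scene'); t=bot.capture('top'); mt=bot.camera_model('top')
for nm,im in(('w',w),('s',s),('t',t)): cv2.imwrite(f'pics/{nm}8.png',im[:,:,::-1])
for nm,im,m,r in(('w',w,mw,45),('s',s,ms,16),('t',t,mt,14)):
    c=proj(m,ex).astype(int); bs=blobs(im,(15,80,50),(35,255,255),(max(c[0]-r,0),max(c[1]-r,0),c[0]+r,c[1]+r),4)
    print(nm,c,[(b[0],b[1].round(1).tolist(),b[2].tolist()) for b in bs])
```

```text
28.65 [-0.67  0.53  1.13  0.41  1.62  2.79] [ 590.17 -190.69  259.08] modelerr [-0.78  1.11 -0.69] [-0.67 -0.42 -0.8 ] 23.155980267077567 29.841472506523132
rot err [-0.08  0.02  0.21] shift to over+75 [ 72.04   0.38 154.04]
pred mid [ 587.74 -196.04  297.05] axis [-0.32 -0.95 -0.  ]
w [250 154] [(np.int32(1548), [254.1, 155.5], [235, 132, 39, 47]), (np.int32(35), [230.1, 196.0], [227, 192, 10, 7]), (np.int32(23), [275.7, 196.7], [271, 194, 8, 5])]
s [159 146] [(np.int32(70), [158.4, 135.9], [152, 130, 16, 16])]
t [342 164] [(np.int32(11), [340.2, 169.7], [339, 167, 3, 6])]
```

In the wrist view the gauge's nozzle is at the same pixel as before the carry, so it hasn't slipped. I'll lower to 75 mm above its place and check the nozzle from the fixed cameras.

>>> servo_tool([
  [[0.018, 0.0001, 0.0385], [0, 0, 0]],
  [[0.018, 0.0001, 0.0385], [0, 0, 0]],
  [[0.018, 0.0001, 0.0385], [0, 0, 0]],
  [[0.018, 0.0001, 0.0385], [0, 0, 0]],
  [[0, 0, 0], [0, 0, 0]],
  [[0, 0, 0], [0, 0, 0]],
], fingers=0.0)

```text
time: 29.55
tool_pos: [591.3, -192.3, 91.7]
tcp_rot: [-3.136, 0.434, -1.893]
contact_force: [0.2, 0.4, -1.2]
grip_width: 23.2
finger_force: 29.8
```

Run:
```python
from st import *
show(); print('shift to +0',T.inv().apply(TGT-p)); mid=p+T.apply(MID); n=T.apply(NAX); print('mid',mid,'axis',n)
s=bot.capture('scene'); ms=bot.camera_model('scene'); t=bot.capture('top'); mt=bot.camera_model('top'); w=bot.capture('wrist')
o_=np.zeros((600,800,3),'uint8')
for k,(im,m) in enumerate(((s,ms),(t,mt))):
    c=proj(m,mid).astype(int); cr=im[c[1]-38:c[1]+38,c[0]-50:c[0]+50].copy(); cr=cv2.resize(cr,(400,304),interpolation=cv2.INTER_CUBIC)
    for d in(-70,0,60,80):
        u=(proj(m,mid+d*n)-c+[50,38])*4; cv2.circle(cr,tuple(int(v) for v in u),3,(0,255,0),1)
    o_[:304-8,400*k:400*k+400]=cr[:296]
o_[300:,:400]=cv2.resize(w,(400,300)); cv2.imwrite('pics/c9.png',o_[:,:,::-1])
```

```text
29.55 [-0.67  0.67  1.37  0.43  1.28  2.64] [ 591.29 -192.28   91.69] modelerr [0.29 0.27 1.98] [ 0.22  0.41 -1.24] 23.17368699449951 29.83801782131195
shift to +0 [31.99  1.87 70.76]
mid [ 588.77 -197.56  129.66] axis [-0.32 -0.95  0.  ]
```

View pics/c9.png

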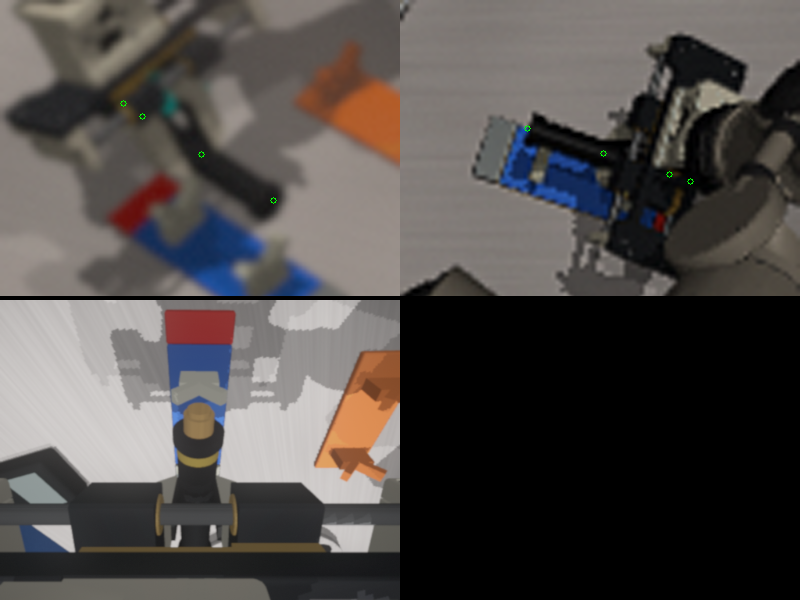

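The crops show the gauge level over the cradle with its nozzle towards the red tag. The wrist view has the nozzle (199,420), saddle (199,388) and tag (200,327) in one line, so lateral alignment is good. Lowering further.

>>> servo_tool([
  [[0.0085, 0.0005, 0.0187], [0, 0, 0]],
  [[0.0085, 0.0005, 0.0187], [0, 0, 0]],
  [[0.0085, 0.0005, 0.0187], [0, 0, 0]],
  [[0, 0, 0], [0, 0, 0]],
  [[0, 0, 0], [0, 0, 0]],
  [[0, 0, 0], [0, 0, 0]],
], fingers=0.0)

```text
time: 30.45
tool_pos: [589.9, -191.3, 29.1]
tcp_rot: [-3.137, 0.434, -1.894]
contact_force: [0.5, 0.6, -1.5]
grip_width: 23.2
finger_force: 29.8
```

Run:
```python
from st import *
show(); print('shift to +0',T.inv().apply(TGT-p),'rot',np.degrees((T.inv()*TL).as_rotvec())); print('mid',p+T.apply(MID),T.apply(NAX))
m=bot.camera_model('wrist'); w=bot.capture('wrist')
# saddle/tag centre columns vs nozzle
for nm,lo,hi,roi in(('red',(0,120,60),(8,255,255),None),('brass',(15,80,50),(35,255,255),(220,110,285,200))):
    for b in blobs(w,lo,hi,roi,100): print(nm,b[0],b[1],b[2],ray(m,b[1],10))
```

```text
30.45 [-0.67  0.74  1.43  0.45  1.17  2.58] [ 589.86 -191.31   29.08] modelerr [ 0.75 -0.09  2.81] [ 0.47  0.65 -1.48] 23.233899116737554 29.837848842144012
shift to +0 [ 6.1  -0.14 13.76] rot [-0.22 -0.04  0.09]
mid [ 587.38 -196.6    67.05] [-0.32 -0.95  0.  ]
red 6157 [251.88  62.27] [193  36 119  55] [ 557.75 -283.02   10.  ]
brass 1600 [254.07 155.24] [234 132  41  47] [ 574.16 -229.6    10.  ]
```

>>> servo_tool([
  [[0.0017, 0, 0.0036], [0, 0, 0]],
  [[0.0017, 0, 0.0036], [0, 0, 0]],
  [[0.0013, 0, 0.0027], [0, 0, 0]],
  [[0.0004, 0, 0.0009], [0, 0, 0]],
  [[0, 0, 0], [0, 0, 0]],
  [[0, 0, 0], [0, 0, 0]],
], fingers=0.0)

```text
time: 31.25
tool_pos: [589.3, -191.0, 16.2]
tcp_rot: [-3.139, 0.434, -1.894]
contact_force: [-0.2, 0.3, -2.7]
grip_width: 23.1
finger_force: 29.8
```

>>> servo_tool([
  [[0.0004, 0, 0.0009], [0, 0, 0]],
  [[0, 0, 0], [0, 0, 0]],
  [[0, 0, 0], [0, 0, 0]],
], fingers=0.0)

```text
time: 31.62
tool_pos: [589.4, -191.1, 15.3]
tcp_rot: [-3.138, 0.434, -1.894]
contact_force: [-0.2, 0.3, -0.2]
grip_width: 22.8
finger_force: 29.8
```

>>> servo_tool([
  [[0.0004, 0, 0.0009], [0, 0, 0]],
  [[0, 0, 0], [0, 0, 0]],
  [[0, 0, 0], [0, 0, 0]],
], fingers=0.0)

```text
time: 32.0
tool_pos: [589.7, -191.2, 14.6]
tcp_rot: [-3.138, 0.434, -1.894]
contact_force: [1.3, -1.0, 3.2]
grip_width: 23.4
finger_force: 29.8
```

>>> servo_tool([
  [[0.0002, 0, 0.0005], [0, 0, 0]],
  [[0, 0, 0], [0, 0, 0]],
  [[0, 0, 0], [0, 0, 0]],
  [[0, 0, 0], [0, 0, 0]],
], fingers=0.0)

```text
time: 32.5
tool_pos: [589.8, -191.2, 14.5]
tcp_rot: [-3.137, 0.434, -1.894]
contact_force: [0.3, -0.3, 6.0]
grip_width: 23.1
finger_force: 29.8
```

Run:
```python
from st import *
show(); print(o['moment'],'mid',p+T.apply(MID),T.apply(NAX))
```

```text
32.5 [-0.67  0.76  1.43  0.45  1.14  2.57] [ 589.78 -191.16   14.5 ] modelerr [ 0.85 -0.18  2.99] [ 0.3  -0.32  5.99] 23.130695998833634 29.827860295772552
[ 0.23 -0.12  0.13] mid [ 587.31 -196.48   52.47] [-0.32 -0.95  0.  ]
```

The gauge is seated at 6 N with its mid at 52.5 mm, as expected, and with no side force. I'll release and back out along the tool.

>>> servo_tool([
  [[0, 0, 0], [0, 0, 0]],
  [[0, 0, 0], [0, 0, 0]],
  [[0, 0, 0], [0, 0, 0]],
  [[0, 0, 0], [0, 0, 0]],
  [[0, 0, 0], [0, 0, 0]],
  [[0, 0, 0], [0, 0, 0]],
  [[0, 0, -0.005], [0, 0, 0]],
  [[0, 0, -0.01], [0, 0, 0]],
  [[0, 0, -0.02], [0, 0, 0]],
  [[0, 0, -0.03], [0, 0, 0]],
  [[0, 0, -0.03], [0, 0, 0]],
  [[0, 0, -0.03], [0, 0, 0]],
  [[0, 0, -0.03], [0, 0, 0]],
  [[0, 0, 0], [0, 0, 0]],
  [[0, 0, 0], [0, 0, 0]],
], fingers=0.65)

```text
time: 34.38
tool_pos: [567.8, -252.3, 153.7]
tcp_rot: [-3.14, 0.435, -1.895]
contact_force: [0.5, 0.2, 0.2]
grip_width: 59.6
finger_force: 0.0
```

Run:
```python
from st import *
show()
def dark_axis(n):
    im=bot.capture(n); m=bot.camera_model(n); cv2.imwrite(f'pics/{n}10.png',im[:,:,::-1]); return im,m
for n in('wrist','scene','top'):
    im,m=dark_axis(n); c=proj(m,C+75*np.array([np.cos(ND),np.sin(ND),0])).astype(int); print(n,'pred brass',c,'pred mid',proj(m,C))
    r=30
    for b in blobs(im,(15,80,50),(35,255,255),(max(c[0]-r,0),max(c[1]-r,0),c[0]+r,c[1]+r),4): print(b[0],b[1],b[2],ray(m,b[1],52))
    for b in blobs(im,(0,120,60),(8,255,255),None,40): print('red',b[0],b[1],b[2],ray(m,b[1],10),ray(m,b[1],50))
```

```text
34.375 [-0.76  0.63  1.25  0.39  1.46  2.62] [ 567.79 -252.28  153.7 ] modelerr [-0.22  0.76  0.98] [0.51 0.2  0.21] 59.58439500563834 0.0
wrist pred brass [248 127] pred mid [248.95 191.88]
311 [249.78 130.05] [241 120  19  20] [ 563.68 -264.94   52.  ]
169 [249.66 152.45] [238 147  25  10] [ 571.37 -242.6    52.  ]
red 1628 [250.06  90.85] [220  77  62  28] [ 557.54 -282.7    10.  ] [ 552.26 -297.93   50.  ]
scene pred brass [173 204] pred mid [191.5  215.84]
60 [175.53 205.45] [171 202  10   9] [ 566.85 -260.46   52.  ]
red 68 [169.6  213.34] [164 208  11  11] [ 573.41 -285.51   10.  ] [ 599.19 -264.85   50.  ]
red 187 [356.73 244.87] [350 238  16  15] [501.53 295.67  10.  ] [529.98 294.74  50.  ]
top pred brass [327 176] pred mid [308.54 170.3 ]
13 [322.62 174.92] [321 172   4   7] [ 570.21 -248.03   52.  ]
13 [327.23 176.38] [326 174   4   5] [ 564.65 -264.89   52.  ]
15 [351.67 184.6 ] [350 180   4   9] [ 533.57 -353.81   52.  ]
red 536 [505.58 119.56] [497  94  15  52] [ 788.25 -963.88   10.  ] [ 776.35 -938.03   50.  ]
red 80 [328.7  179.96] [324 172  11  16] [ 557.33 -277.94   10.  ] [ 551.57 -270.31   50.  ]
red 70 [174.97 186.21] [170 182  11  10] [536.64 305.7   10.  ] [531.43 297.83  50.  ]
```

Brass nozzle and band come out within a few mm of where a seated gauge puts them, the clip is still on its spot, and the gripper is clear. Handing in.

```bash
python3 -c "
from plant import bot
print(bot.close_job())"
```

```text
the job is handed in; nothing more can be done
None
```

The job is handed in at 34 s, verdict not shown: by my last measurements the vent clip stands about 3 mm from the white spot's centre and the gauge lies in both saddles, nozzle at the red tag; my first grasp missed and nudged the gauge, but it stayed upright.

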